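# Lay out macro tubes on the light box

## Task

First clear the light box: move the white calibration tile and the brass-celled optical flat to the grey felt mat, lying side by side. Then stand every chrome macro tube upright on the light box, sorted by length, the long ones (46 mm) in the blue band and the short ones (28 mm) in the yellow band, and only then flip the light box's toggle switch fully on. Leave the step ring, blower and loupe alone.

Things in the scene. Friction and masses are not known exactly. Their poses are not given: they have to be found in the camera images.
- lightbox: grey light box fixed to the counter, 220 mm (its x) by 340 mm (its y) by 40 mm high; origin under the centre of its underside, z up. Its flat top is 40 mm above the origin. A white opal panel, 200 mm (x) by 240 mm (y), is flush in the top, centred at y = +45 mm; the strip at y = -125 mm carries the toggle switch
- switch (a joint): toggle switch of the light box, rad: 0 is off (leaning to the box's -x), 1.0 is fully on (leaning to the box's +x); light friction, stays where it is left. It may start up to 0.15
- switch_tip (a point): centre of the 26 mm metal ball at the end of the toggle lever; it swings in the box's x-z plane on a radius of 45 mm, 0.5 rad either side of upright, about a pivot at x = 0, y = -125 mm, z = 62 mm in the box's frame; pushing the ball takes about 1.5 N. The black housing below is 70 mm (x) by 50 mm (y), 25 mm high on top of the box
- blue_band: blue band painted on the light box's panel, 60 mm (its x) by 230 mm (its y), for LONG tubes; origin at its centre, on the panel surface, axes parallel to the light box's. The two bands lie side by side 90 mm apart, in either order
- yellow_band: yellow band painted on the light box's panel, same size and axes as the blue one, for SHORT tubes; origin at its centre, on the panel surface
- mat: grey felt mat fixed on the counter, 240 mm (its x) by 140 mm (its y), 3 mm thick; origin under its centre
- tile: white ceramic calibration tile, 120 mm (its x) by 60 mm (its y) by 12 mm thick, about 200 g, lying on the panel across the bands; origin at the centre of its underside, z up
- flat: smoky quartz optical flat in a round brass cell, 56 mm diameter, 16 mm high, about 150 g, lying on the panel; origin at the centre of its underside, z up
- long1: LONG macro tube: ribbed chrome, closed by black caps (solid to the fingers), 40 mm diameter (41 mm over the ribs), 46 mm long, about 110 g, standing on end on the counter; origin at the centre of its underside, z along its axis. The other kind is 28 mm long and otherwise alike. May be absent
- long2: LONG macro tube: ribbed chrome, closed by black caps (solid to the fingers), 40 mm diameter (41 mm over the ribs), 46 mm long, about 110 g, standing on end on the counter; origin at the centre of its underside, z along its axis. The other kind is 28 mm long and otherwise alike. May be absent
- long3: LONG macro tube: ribbed chrome, closed by black caps (solid to the fingers), 40 mm diameter (41 mm over the ribs), 46 mm long, about 110 g, standing on end on the counter; origin at the centre of its underside, z along its axis. The other kind is 28 mm long and otherwise alike. May be absent
- short1: SHORT macro tube: ribbed chrome, closed by black caps (solid to the fingers), 40 mm diameter (41 mm over the ribs), 28 mm long, about 70 g, standing on end on the counter; origin at the centre of its underside, z along its axis. The other kind is 46 mm long and otherwise alike. May be absent
- short2: SHORT macro tube: ribbed chrome, closed by black caps (solid to the fingers), 40 mm diameter (41 mm over the ribs), 28 mm long, about 70 g, standing on end on the counter; origin at the centre of its underside, z along its axis. The other kind is 46 mm long and otherwise alike. May be absent
- short3: SHORT macro tube: ribbed chrome, closed by black caps (solid to the fingers), 40 mm diameter (41 mm over the ribs), 28 mm long, about 70 g, standing on end on the counter; origin at the centre of its underside, z along its axis. The other kind is 46 mm long and otherwise alike. May be absent
- step_ring: black step ring, outside diameter 68 mm, 10 mm high, beyond the light box; not part of the job; origin at the centre of its underside
- blower: black rubber dust blower standing on end, 54 mm across, 90 mm high, beyond the light box; not part of the job; origin at the centre of its underside
- loupe: black eye loupe, 44 mm diameter, 35 mm high, beyond the light box; not part of the job; origin at the centre of its underside

How it is judged (in metres and radians):
On the way, in this order (a step that is already met when the one before it is completed fails the run):
1. tile and optical flat lie on the felt mat, released (x of tile in the frame of mat between -0.11 and 0.11 m and y of tile in the frame of mat between -0.06 and 0.06 m and z of each of tile, flat in the frame of mat below 0.008 m and angle between each of tile, flat's own z axis and vertical below 0.1 rad and linear speed of each of tile, flat below 0.02 m/s and contact force between each of tile, flat and the fingers below 0.1 N and x of flat in the frame of mat between -0.11 and 0.11 m and y of flat in the frame of mat between -0.06 and 0.06 m), for 0.2 s.
2. every tube stands in the band for its length, switch still off (x of long1 in the frame of blue_band between -0.018 and 0.018 m and y of long1 in the frame of blue_band between -0.105 and 0.105 m and z of long1 in the frame of blue_band between -0.007 and 0.007 m and angle between each of long1, long2, long3, short1, short2, short3's own z axis and vertical below 0.1 rad and linear speed of each of long1, long2, long3, short1, short2, short3 below 0.02 m/s and contact force between each of long1, long2, long3, short1, short2, short3 and the fingers below 0.1 N and x of long2 in the frame of blue_band between -0.018 and 0.018 m and y of long2 in the frame of blue_band between -0.105 and 0.105 m and z of long2 in the frame of blue_band between -0.007 and 0.007 m and x of long3 in the frame of blue_band between -0.018 and 0.018 m and y of long3 in the frame of blue_band between -0.105 and 0.105 m and z of long3 in the frame of blue_band between -0.007 and 0.007 m and x of short1 in the frame of yellow_band between -0.018 and 0.018 m and y of short1 in the frame of yellow_band between -0.105 and 0.105 m and z of short1 in the frame of yellow_band between -0.007 and 0.007 m and x of short2 in the frame of yellow_band between -0.018 and 0.018 m and y of short2 in the frame of yellow_band between -0.105 and 0.105 m and z of short2 in the frame of yellow_band between -0.007 and 0.007 m and x of short3 in the frame of yellow_band between -0.018 and 0.018 m and y of short3 in the frame of yellow_band between -0.105 and 0.105 m and z of short3 in the frame of yellow_band between -0.007 and 0.007 m and value of joint switch below 0.5 rad), for 0.2 s.
3. the toggle switch is on (value of joint switch above 0.85 rad), for 0.2 s.
At the end, for the whole second after the job is handed in: Tile and flat lie flat on the mat itself, centres 10 mm or more inside its edge; each tube upright on the panel, axis within 18 mm of the centre line of its band (long blue, short yellow) and 105 mm of its middle; switch beyond 0.85 rad; all released and at rest (all of step 1 and x of long1 in the frame of blue_band between -0.018 and 0.018 m and y of long1 in the frame of blue_band between -0.105 and 0.105 m and z of long1 in the frame of blue_band between -0.007 and 0.007 m and angle between each of long1, long2, long3, short1, short2, short3's own z axis and vertical below 0.1 rad and linear speed of each of long1, long2, long3, short1, short2, short3 below 0.02 m/s and contact force between each of long1, long2, long3, short1, short2, short3 and the fingers below 0.1 N and x of long2 in the frame of blue_band between -0.018 and 0.018 m and y of long2 in the frame of blue_band between -0.105 and 0.105 m and z of long2 in the frame of blue_band between -0.007 and 0.007 m and x of long3 in the frame of blue_band between -0.018 and 0.018 m and y of long3 in the frame of blue_band between -0.105 and 0.105 m and z of long3 in the frame of blue_band between -0.007 and 0.007 m and x of short1 in the frame of yellow_band between -0.018 and 0.018 m and y of short1 in the frame of yellow_band between -0.105 and 0.105 m and z of short1 in the frame of yellow_band between -0.007 and 0.007 m and x of short2 in the frame of yellow_band between -0.018 and 0.018 m and y of short2 in the frame of yellow_band between -0.105 and 0.105 m and z of short2 in the frame of yellow_band between -0.007 and 0.007 m and x of short3 in the frame of yellow_band between -0.018 and 0.018 m and y of short3 in the frame of yellow_band between -0.105 and 0.105 m and z of short3 in the frame of yellow_band between -0.007 and 0.007 m and value of joint switch above 0.85 rad); the robot touches nothing.
It fails at once if the step ring is moved more than 20 mm (distance of step_ring from where it was at the start of the episode above 0.02 m).
It fails at once if the blower is moved more than 20 mm (distance of blower from where it was at the start of the episode above 0.02 m).
It fails at once if the loupe is moved more than 20 mm (distance of loupe from where it was at the start of the episode above 0.02 m).
Of long1, long2, long3, short1, short2, short3 only 4 to 6 are there at a start; the rules pass over those that are not, and their reading is None.
At some moment in a run one of long1, long2, long3, short1, short2, short3 may be knocked a few centimetres aside while the robot is not near it.
It also fails if it takes over 210 s, if anything falls off the work surface, if the arm or the gripper's body presses on something with over 40 N, if the wrist force passes 120 N, or if a joint passes its speed limit or range.

## Robot

A 6-joint arm with a two-finger parallel gripper is mounted at the origin on the work surface. World frame = base frame: x ahead of the robot, y to its left, z up, the work surface at z = 0. Lengths are in m, angles in degrees, forces in N, time in s.
With the tool pointing down it reaches from about 0.4 to 0.825 m from the base axis. Payload 7 kg.
Tool frame: the origin (TCP) lies midway between the tips of the shut fingers; the grasp point (between the pads) lies 19 mm behind it (r.grasp_offset is the distance from the TCP to the grasp point, in m); z points along the fingers, x is the direction in which the jaws open and shut, and the axes are right-handed (so a half turn about z gives the same grasp; the last joint's range is limited). The gripper opens to 88 mm and grips with 3 to 60 N. Pads are 19 mm wide; open, the fingers measure 130 mm over their backs; the gripper's body (78 mm by 193 mm) begins 47 mm behind the grasp point.
Start: joints at [92.08, 20.546, 0.682, 0, -70.136, -16.507], TCP at [0.168, 0.654, 0.196] pointing down, gripper open.
Joint ranges: [-176.03, 176.03], [-82.01, 121.73], [-58.28, 71.71], [-173.87, 95.51], [-174.79, -0.11], [-173.66, 173.66]. Speed limits (degrees/s): [136.94, 136.94, 172.46, 180, 180, 180].

## Interface

Orientations are given as [roll, pitch, yaw] about the fixed x, y, z axes, in that order (R = Rz(yaw) Ry(pitch) Rx(roll)).
In Python, from plant import r gives the robot as it stands.
- The arm moves only by the tool step_arm, never from a script. Its argument "deltas" is a list of rows, each a list of 7 numbers: the turn, a rotation vector about the tool's x, y, z in rad, then the shift along the tool's x, y, z in mm, then the opening, from -1 (shut) to 1 (fully open), so that 0 is half open. In form: [[ax, ay, az, x, y, z, grip], ...]. A call has 1 to 10 rows; each row shifts and turns the pose as measured when the row begins, along the tool's axes as they then stand; what a row does not reach is not made up. A row lasts 1/10 s, in which the tool goes at most 50 mm and 8.59 degrees, less where a joint would pass 70% of its speed; a pose out of reach is approached as far as the arm can. A call with a gripper value outside its range is refused whole. The fingers move at their own pace and stop on an object; "squeeze" is the grip in N (left out, the last holds). Time passes only in rows, so rows that do not move let the fingers close. It gives the time, the measured TCP pose, the force and the opening at its end, in the units of the state.
- r.get_state(): the state, without advancing time (a new reading comes with each control period).
- r.capture(name): name is "side" or "top" or "wrist"; returns the picture (384x512x3 uint8, red, green, blue); there is no depth.
- r.camera_info(name): a dict with "vertical_fov" (degrees; the focal length in pixels is half the picture's height over the tangent of half this angle, whatever the lens; pixels are square), "cx", "cy" (the principal point, pixels), "view" (4x4, takes a point from world to camera coordinates). Camera axes: x right, y down, z forward; pixel columns grow to the right and rows downward; lengths in m; the calibration is good to about 2 mm. The wrist camera is an equidistant fisheye: a pixel r from the principal point sees the ray r / f radians off the axis. A picture is of the moment at which its call begins: read the wrist's pose just before it. camera_info takes no time and is no camera call; for the wrist camera it gives the pose at the moment of the call.
- r.close_job(): hands the job in, once; it reports no verdict.
The state is a dict: "time_s": time; "joints": joint angles; "qd": joint speeds; "joint_torque": joint torques, N m; "tcp_pos": TCP position; "eef_rot": TCP orientation; "contact_force": force on the tool from outside, world axes, zero at the start; "moment": the same for the moment, N m; "gripper_width": finger opening in m.
Only numpy, scipy, OpenCV 4.12 (cv2) and the standard library are available. Lean on these libraries where they do the work, as an engineer would, in place of code of your own. Each camera call takes 0.05 s, during which the arm holds its last target.

## Working session

There is one attempt and no reset: what is moved stays moved. The work goes in short steps, Python scripts to look and compute and a tool call to move; the robot and the scene stay as the last step left them, time stands still between calls to the robot, and variables do not carry over. Pictures are saved under pics/ and viewed, and the job is handed in when it is done.

Besides the shell and the picture viewer there is one more tool, called after "Emit:" as name(argument=value, ...), one argument or row to a line, values as JSON. step_arm: Moves the arm, as the interface text tells. Its arguments: {"type":"object","properties":{"deltas":{"type":"array","items":{"type":"array","items":{"type":"number"}}},"squeeze":{"type":"number"}},"required":["deltas"]}

```bash
ls; mkdir -p pics
python3 - <<'E'
from plant import r
import cv2
print(r.get_state())
for n in ("top","side","wrist"):
    i=r.camera_info(n); print(n,i)
    cv2.imwrite(f"pics/{n}0.png",r.capture(n)[:,:,::-1])
E
```

```text
pics
{'time_s': 0.0, 'joints': array([ 9.20815143e+01,  2.05920678e+01,  6.35330234e-01, -1.93026011e-02,
       -7.01352040e+01, -1.65064380e+01]), 'qd': array([-0.05832904, -0.02613672, -0.02509815, -0.02801781,  0.09584618,
       -0.00393038]), 'joint_torque': array([ 9.10825838e-04, -5.82715559e+01,  2.93052864e+01,  6.99683726e+00,
        6.99693774e-03, -1.61065159e-04]), 'tcp_pos': array([0.16805603, 0.65320831, 0.19502997]), 'eef_rot': array([-1.79991273e+02, -9.33083736e-02, -1.04431504e+02]), 'contact_force': array([ 0.65151708, -0.17921493,  0.93758894]), 'moment': array([-0.01041234, -0.00065034,  0.01428937]), 'gripper_width': 0.087952119097471}
top {'vertical_fov': 45.974748824249986, 'cx': 252.76987495283572, 'cy': 187.26518698804975, 'view': array([[-0.02302501, -0.99947472, -0.0228062 ,  0.02335328],
       [-0.99025207,  0.02593524, -0.13685105,  0.60403989],
       [ 0.13737065,  0.01943289, -0.99032907,  1.13531946],
       [ 0.        ,  0.        ,  0.        ,  1.        ]])}
side {'vertical_fov': 43.436576764639895, 'cx': 255.50751633947166, 'cy': 184.32960893661345, 'view': array([[ 0.98301021, -0.18215656, -0.02258142, -0.58178066],
       [-0.1172429 , -0.52846906, -0.84081779,  0.14578269],
       [ 0.14122689,  0.82917998, -0.54084705,  1.27091384],
       [ 0.        ,  0.        ,  0.        ,  1.        ]])}
wrist {'vertical_fov': 65.70646984690485, 'cx': 259.61030949939277, 'cy': 193.1594348673475, 'view': array([[-2.49558876e-01, -9.68359461e-01,  5.67535180e-04,
         6.74852122e-01],
       [-9.23124411e-01,  2.38078166e-01,  3.01927322e-01,
        -3.88670588e-02],
       [-2.92509297e-01,  7.48247376e-02, -9.53330777e-01,
         3.91789383e-01],
       [ 0.00000000e+00,  0.00000000e+00,  0.00000000e+00,
         1.00000000e+00]])}
```

View pics/top0.png

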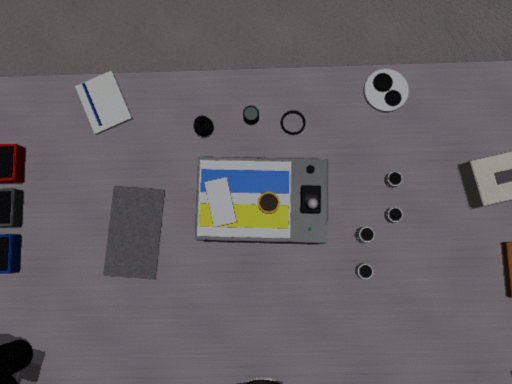

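View pics/side0.png

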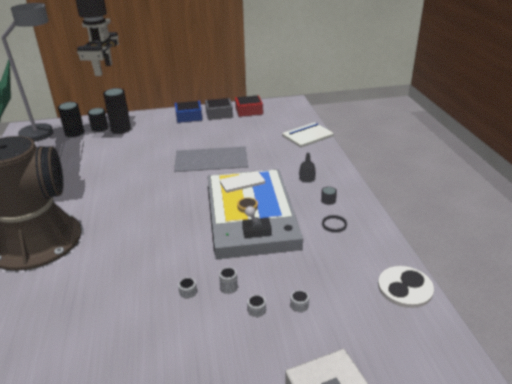

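View pics/wrist0.png

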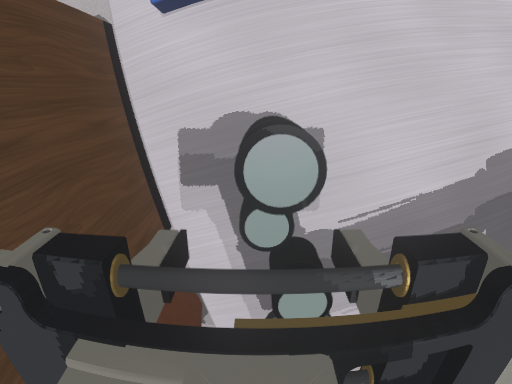

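```bash
cat > h.py <<'E'
from plant import r
import numpy as np, cv2
from scipy.spatial.transform import Rotation as R
def info(n):
    i=r.camera_info(n); f=192/np.tan(np.radians(i['vertical_fov']/2)); return f,i['cx'],i['cy'],np.array(i['view'])
def ray(n,u,v,cal=None):
    f,cx,cy,V=cal or info(n)
    a,b=(u-cx)/f,(v-cy)/f
    if n=='wrist':
        t=np.hypot(a,b); s=np.sin(t)/t if t>1e-9 else 1; d=np.array([a*s,b*s,np.cos(t)])
    else: d=np.array([a,b,1.])
    return -V[:3,:3].T@V[:3,3], V[:3,:3].T@d
def onz(n,u,v,z,cal=None):
    o,d=ray(n,u,v,cal); return o+d*(z-o[2])/d[2]
def proj(n,p,cal=None):
    f,cx,cy,V=cal or info(n); c=V[:3,:3]@np.asarray(p)+V[:3,3]
    if n=='wrist':
        h=np.hypot(c[0],c[1]); t=np.arctan2(h,c[2]); return np.array([cx+f*t*c[0]/h,cy+f*t*c[1]/h])
    return np.array([cx+f*c[0]/c[2],cy+f*c[1]/c[2]])
def delta(target,yaw_deg=None,roll=180,pitch=0):
    """tool-frame turn+shift from measured pose to target"""
    s=r.get_state(); Rc=R.from_euler('xyz',s['eef_rot'],degrees=True)
    sh=Rc.inv().apply(np.asarray(target)-s['tcp_pos'])*1000
    rv=None
    if yaw_deg is not None:
        rv=(Rc.inv()*R.from_euler('xyz',[roll,pitch,yaw_deg],degrees=True)).as_rotvec()
    return np.round(rv,4) if rv is not None else None, np.round(sh,1), s['tcp_pos'].round(4), s['eef_rot'].round(2)
E
python3 - <<'E'
import cv2
t=cv2.imread('pics/top0.png'); s=cv2.imread('pics/side0.png')
def up(im,x,y,w,h,n,k): cv2.imwrite(n,cv2.resize(im[y:y+h,x:x+w],None,fx=k,fy=k,interpolation=cv2.INTER_CUBIC))
up(t,190,150,145,100,'pics/t0a.png',5)
up(t,350,165,60,120,'pics/t0b.png',5)
up(t,95,175,80,110,'pics/t0c.png',5)
up(s,170,250,150,80,'pics/s0a.png',5)
up(s,170,140,140,120,'pics/s0b.png',5)
E
```

```text
(no output)
```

View pics/t0a.png

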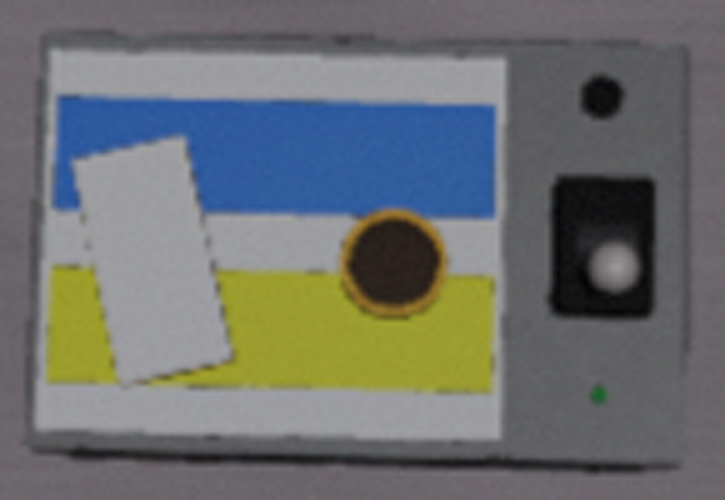

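View pics/t0b.png

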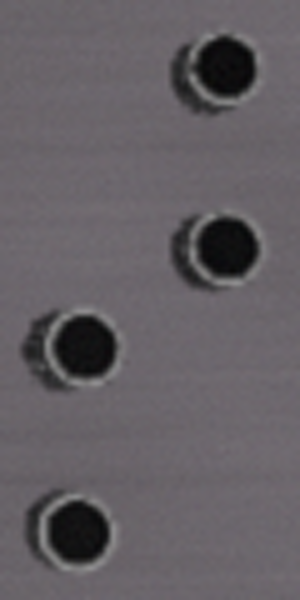

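View pics/t0c.png

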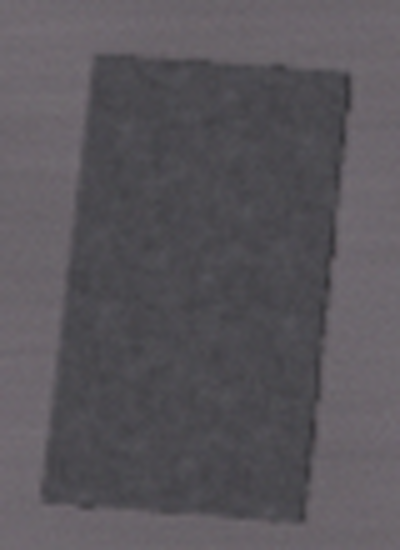

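View pics/s0a.png

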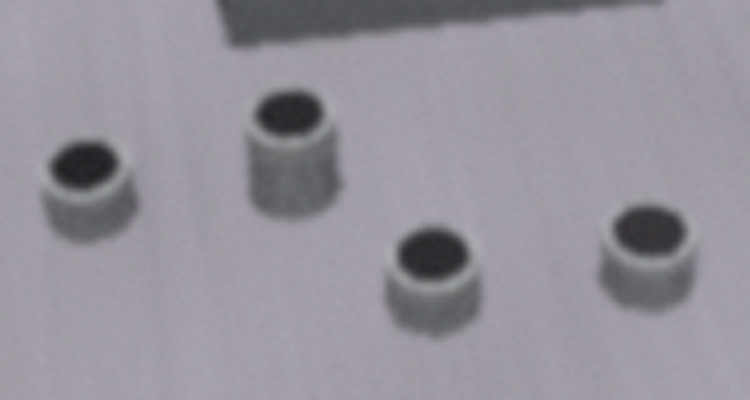

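View pics/s0b.png

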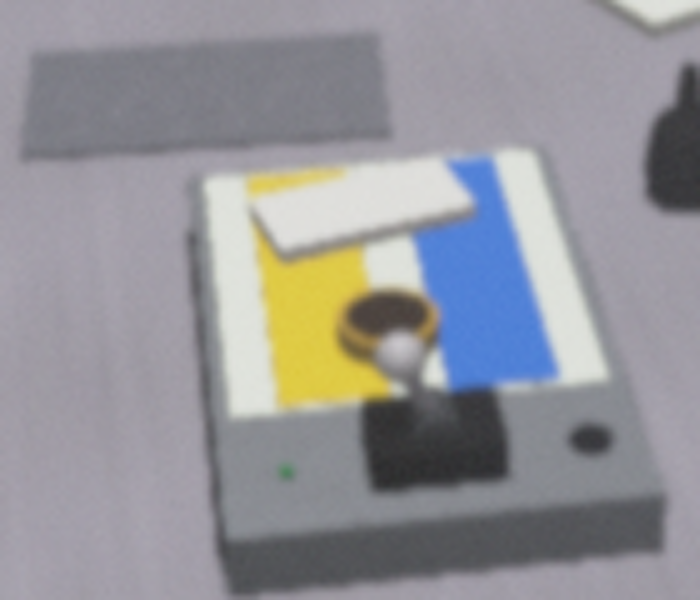

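Run:
```python
from h import *
c=info('top')
def P(x0,y0,u,v,z): return onz('top',x0+(u+.5)/5-.5,y0+(v+.5)/5-.5,z,c)[:2].round(4)
A=lambda u,v,z:P(190,150,u,v,z)
box=np.array([A(*p,.04) for p in [(44,38),(688,48),(680,466),(28,450)]]); print('box',box, box.mean(0))
pan=np.array([A(*p,.04) for p in [(50,50),(508,57),(500,440),(34,430)]]); print('pan',pan.mean(0))
for n,q in (('blue',[(58,97),(497,105),(495,217),(53,210)]),('yel',[(51,267),(494,275),(492,392),(45,382)])):
    b=np.array([A(*p,.04) for p in q]); print(n,b.mean(0)); e=(b[0]-b[1]+b[3]-b[2])/2; print(' yaw of box y',np.degrees(np.arctan2(-e[0],e[1])),np.linalg.norm(e))
e=(pan[0]-pan[1]+pan[3]-pan[2])/2; print('panyaw',np.degrees(np.arctan2(-e[0],e[1])),np.linalg.norm(e))
e=(box[0]-box[1]+box[3]-box[2])/2; print('boxyaw',np.degrees(np.arctan2(-e[0],e[1])),np.linalg.norm(e))
t=np.array([A(*p,.052) for p in [(73,160),(185,136),(234,359),(122,384)]]); print('tile',t.mean(0)); e=(t[0]+t[1]-t[2]-t[3])/2;print(np.linalg.norm(e),'tile x axis yaw',np.degrees(np.arctan2(e[1],e[0])))
print('flat',A(394,263,.056)); print('ball',A(614,266,.04+.022+.04))
print('housing',A(604,246,.065))
for u,v,z in [(226,68,.028),(228,248,.028),(85,347,.046),(78,532,.028)]: print('tube',P(350,165,u,v,z),z)
m=np.array([P(95,175,*p,.003) for p in [(95,56),(350,73),(304,522),(43,503)]]); print('mat',m,m.mean(0)); e=(m[0]+m[1]-m[2]-m[3])/2;print(np.linalg.norm(e),np.degrees(np.arctan2(e[1],e[0])))
c=info('side')
for u,v,z in [(85,165,.028),(290,113,.046),(433,254,.028),(649,231,.028)]: print('side tube',onz('side',170+u/5,250+v/5,z,c).round(4))
print(onz('side',170+390/5,140+314/5,.056,c), onz('side',170+402/5,140+352/5,.102,c))
```

```text
box [[ 0.6884  0.15  ]
 [ 0.6737 -0.188 ]
 [ 0.4568 -0.174 ]
 [ 0.4727  0.1597]] [ 0.5729   -0.013075]
pan [0.5771 0.0317]
blue [0.621725 0.02935 ]
 yaw of box y -2.5019849076230543 0.23021946594499781
yel [0.532025 0.033925]
 yaw of box y -2.5771313211191607 0.2301828077854643
panyaw -2.5289200662308997 0.24023396928827528
boxyaw -2.60836606993469 0.33619832316655
tile [0.568525 0.0927  ]
0.11854329377910844 tile x axis yaw 11.53268771178091
flat [ 0.5629 -0.0308]
ball [ 0.5539 -0.1377]
housing [ 0.5679 -0.1372]
tube [ 0.6206 -0.3639] 0.028
tube [ 0.5262 -0.3587] 0.028
tube [ 0.4765 -0.278 ] 0.046
tube [ 0.3832 -0.2731] 0.028
mat [[0.6237 0.386 ]
 [0.6108 0.2472]
 [0.3733 0.2706]
 [0.3861 0.409 ]] [0.498475 0.3282  ]
0.2386802096948971 -5.578025076112927
side tube [ 0.3851 -0.2737  0.028 ]
side tube [ 0.4784 -0.2786  0.046 ]
side tube [ 0.5285 -0.3584  0.028 ]
side tube [ 0.6224 -0.3642  0.028 ]
[ 0.56656394 -0.03272382  0.056     ] [ 0.55706177 -0.13134287  0.102     ]
```

Emit:
step_arm(
  deltas=[
    [0,0,0.132,0,0,0,1],
    [0,0,0.132,0,0,0,1],
    [0,0,0.132,0,0,0,1],
    [0,0,0.132,0,0,0,1],
    [0,0,0.132,0,0,0,1],
    [0,0,0.132,0,0,0,1],
    [0,0,0.132,0,0,0,1],
    [0,0,0.132,0,0,0,1],
    [0,0,0.132,0,0,0,1],
    [0,0,0.132,0,0,0,1],
  ],
)

```text
time_s: 1.15
tcp_pos: [0.1676, 0.651, 0.1909]
eef_rot: [-179.5, -0.1, 177.0]
contact_force: [0.8, -0.4, -0.6]
gripper_width: 0.0875
```

Run:
```python
from h import *
print(delta([.5645,-.0315,.16],-180))
```

```text
(array([-0.0088, -0.0012, -0.0527]), array([-432.4, -660.3,   36.3]), array([0.1676, 0.651 , 0.1909]), array([-1.7950e+02, -5.0000e-02,  1.7698e+02]))
```

Emit:
step_arm(
  deltas=[
    [0,0,0,-26,-40,0,1],
    [0,0,0,-26,-40,0,1],
    [0,0,0,-26,-40,0,1],
    [0,0,0,-26,-40,0,1],
    [0,0,0,-26,-40,0,1],
    [0,0,0,-26,-40,0,1],
    [0,0,0,-26,-40,0,1],
    [0,0,0,-26,-40,0,1],
    [0,0,0,-26,-40,0,1],
    [0,0,0,-26,-40,0,1],
  ],
)

```text
time_s: 2.15
tcp_pos: [0.408, 0.2243, 0.1915]
eef_rot: [-179.3, -0.0, 177.1]
contact_force: [1.0, 0.9, 0.0]
gripper_width: 0.0873
```

Run:
```python
from h import *
print(delta([.5645,-.0315,.16],-180))
```

```text
(array([-0.0128, -0.0009, -0.0502]), array([-169.2, -247.2,   34.6]), array([0.408 , 0.2243, 0.1915]), array([-1.7926e+02, -3.0000e-02,  1.7713e+02]))
```

Emit:
step_arm(
  deltas=[
    [-0.002,0,0,-24,-35,4,1],
    [-0.002,0,0,-24,-35,4,1],
    [-0.002,0,0,-24,-35,4,1],
    [-0.002,0,0,-24,-35,4,1],
    [-0.002,0,0,-24,-35,4,1],
    [-0.002,0,0,-24,-35,4,1],
    [-0.002,0,0,-24,-35,4,1],
    [0,0,0,0,0,0,1],
  ],
)

```text
time_s: 2.95
tcp_pos: [0.569, -0.0453, 0.164]
eef_rot: [179.8, 0.0, 176.9]
contact_force: [-0.2, 0.7, 0.3]
gripper_width: 0.0874
```

Run:
```python
from h import *
print(delta([.5645,-.0315,.16],180))
cv2.imwrite("pics/w1.png",r.capture('wrist')[:,:,::-1])
c=info('wrist')
print(proj('wrist',[.5645,-.0315,.056],c))
```

```text
(array([ 0.0036,  0.0008, -0.0536]), array([ 5.2, 13.6,  4.1]), array([ 0.569 , -0.0453,  0.164 ]), array([1.7979e+02, 4.0000e-02, 1.7693e+02]))
[263.23444398 192.18700042]
```

View pics/w1.png

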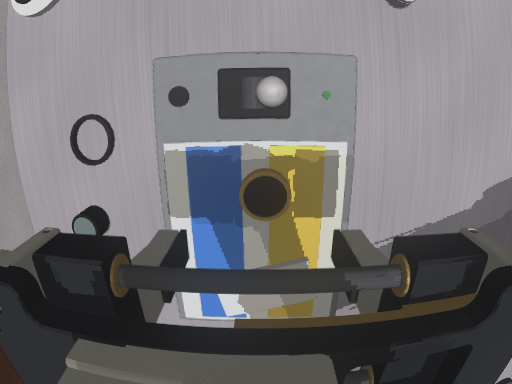

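Run:
```python
from h import *
p=onz('wrist',265,195,.056);print(p, onz('wrist',272,91,.102))
print(delta([p[0],p[1],.045],180))
```

```text
[ 0.56279785 -0.02829291  0.056     ] [ 0.55246781 -0.13388215  0.102     ]
(array([ 0.004 ,  0.0007, -0.0536]), array([  6.2,  14.9, 119.3]), array([ 0.5681, -0.044 ,  0.1642]), array([1.7977e+02, 3.0000e-02, 1.7693e+02]))
```

Emit:
step_arm(
  deltas=[
    [0,0,0,3,7,10,1],
    [0,0,0,2,6,10,1],
    [0,0,0,0,0,25,1],
    [0,0,0,0,0,25,1],
    [0,0,0,0,0,25,1],
    [0,0,0,0,0,10,1],
    [0,0,0,0,0,5,1],
    [0,0,0,0,0,0,1],
  ],
)

```text
time_s: 3.8
tcp_pos: [0.5596, -0.0203, 0.049]
eef_rot: [179.7, 0.1, 177.5]
contact_force: [-0.6, -0.3, 0.3]
gripper_width: 0.0875
```

Run:
```python
from h import *
print(delta([.5636,-.030,.044],180))
```

```text
(array([ 0.0054,  0.0016, -0.0437]), array([-4.4, -9.6,  5. ]), array([ 0.5596, -0.0203,  0.049 ]), array([1.7969e+02, 8.0000e-02, 1.7750e+02]))
```

Emit:
step_arm(
  deltas=[
    [0,0,0,-3,-7,4,1],
    [0,0,0,-1,-2,1,1],
    [0,0,0,0,0,0,1],
  ],
)

```text
time_s: 4.1
tcp_pos: [0.5653, -0.0292, 0.0461]
eef_rot: [179.6, 0.3, 177.6]
contact_force: [0.0, -0.0, -0.1]
gripper_width: 0.0883
```

Run:
```python
from h import *
print(delta([.5636,-.030,.044],180))
```

```text
(array([ 0.0062,  0.0056, -0.0421]), array([ 1.7, -0.9,  2.1]), array([ 0.5653, -0.0292,  0.0461]), array([179.64,   0.32, 177.59]))
```

Emit:
step_arm(
  deltas=[
    [0,0,0,1,0,2,0.3],
    [0,0,0,0,0,0,-0.2],
    [0,0,0,0,0,0,-0.5],
    [0,0,0,0,0,0,-0.5],
    [0,0,0,0,0,0,-0.5],
  ],
  squeeze=20,
)

```text
time_s: 4.6
tcp_pos: [0.5651, -0.0296, 0.0452]
eef_rot: [179.6, 0.4, 177.5]
contact_force: [0.1, 0.1, 0.7]
gripper_width: 0.053
```

Emit:
step_arm(
  deltas=[
    [0,0,0,0,0,0,-0.5],
    [0,0,0,0,0,-10,-0.5],
    [0,0,0,0,0,-15,-0.5],
    [0,0,0,0,0,-15,-0.5],
    [0,0,0,0,0,0,-0.5],
  ],
)

```text
time_s: 5.1
tcp_pos: [0.5648, -0.0299, 0.0881]
eef_rot: [179.6, 0.4, 177.5]
contact_force: [0.9, 0.1, 1.0]
gripper_width: 0.0226
```

Run:
```python
from h import *
cv2.imwrite("pics/w2.png",r.capture('wrist')[:,:,::-1])
s=r.capture('side')[:,:,::-1]
cv2.imwrite("pics/s2.png",cv2.resize(s[120:260,170:320],None,fx=4,fy=4))
t=r.get_state()['tcp_pos'];print(t,delta([.5582,.3224,.1],-174.4))
```

```text
[ 0.5635291  -0.03000891  0.0861338 ] (array([ 0.0059,  0.0052, -0.1412]), array([ 20.6, 351.9, -11.8]), array([ 0.5635, -0.03  ,  0.0861]), array([179.64,   0.27, 177.51]))
```

View pics/w2.png

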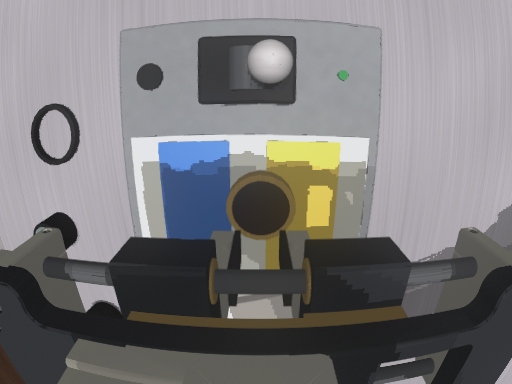

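View pics/s2.png

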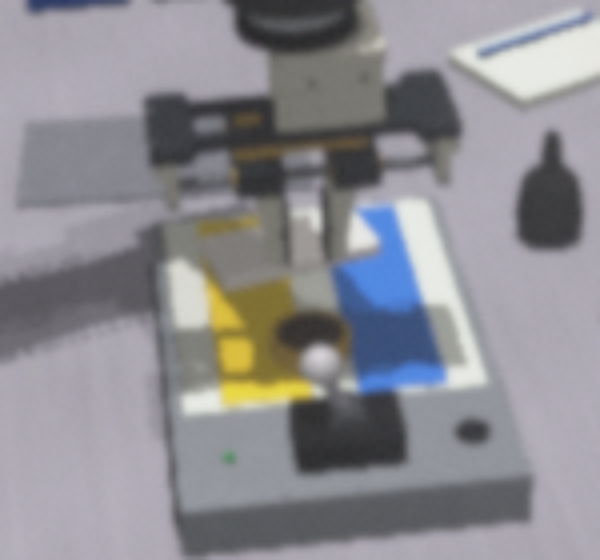

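Run:
```python
from h import *
s=r.get_state()['tcp_pos']; print(s,proj('wrist',s), proj('wrist',s+[0,0,.019]), proj('side',s),(proj('side',s)-[170,120])*4)
print(onz('wrist',261,206,.056))
c=cv2.imread('pics/side0.png')
t=r.capture('top')[:,:,::-1]; cv2.imwrite('pics/t2.png',cv2.resize(t[140:260,180:340],None,fx=5,fy=5,interpolation=cv2.INTER_CUBIC))
```

```text
[ 0.5635291  -0.03000891  0.0861338 ] [258.88185642 222.68473319] [258.67860006 234.66456659] [246.3479105  193.05368541] [305.39164199 292.21474164]
[ 0.56201847 -0.03107539  0.056     ]
```

View pics/t2.png

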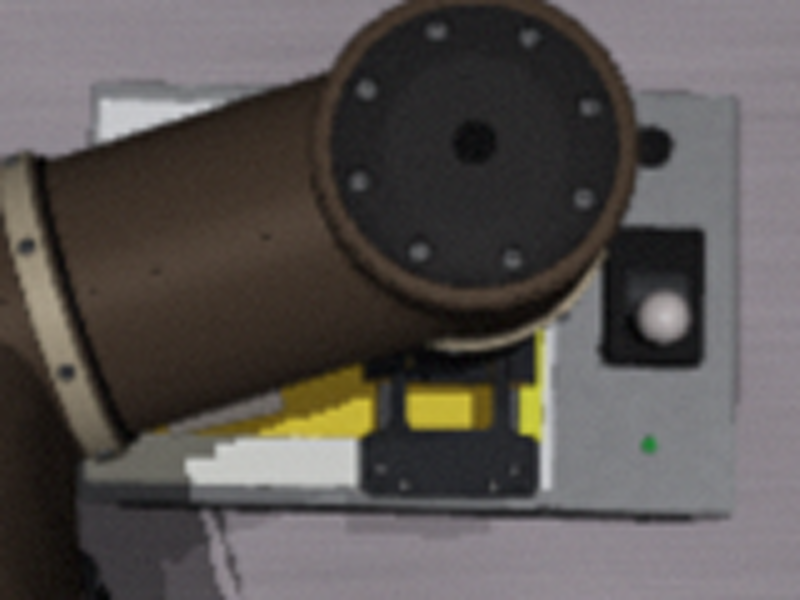

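Emit:
step_arm(
  deltas=[
    [0,0,0,0,0,0,0.8],
    [0,0,0,0,0,0,0.8],
    [0,0,0,0,0,0,0.8],
    [0,0,0,0,0,0,0.8],
    [0,0,0,0,0,0,0.8],
    [0,0,0,0,0,0,0.8],
    [0,0,0,0,0,0,0.8],
    [0,0,0,0,0,0,0.8],
  ],
)

```text
time_s: 6.05
tcp_pos: [0.5615, -0.0304, 0.083]
eef_rot: [179.7, -0.0, 177.5]
contact_force: [0.3, 0.1, -0.0]
gripper_width: 0.0772
```

Run:
```python
from h import *
print(delta([.5632,-.0308,.042],180))
```

```text
(array([ 0.0048, -0.0006, -0.0438]), array([-1.8, -0.5, 41. ]), array([ 0.5615, -0.0304,  0.083 ]), array([ 1.7972e+02, -4.0000e-02,  1.7749e+02]))
```

Emit:
step_arm(
  deltas=[
    [0,0,0,-1,0,15,0.8],
    [0,0,0,-1,0,15,0.8],
    [0,0,0,0,0,8,0.8],
    [0,0,0,0,0,2,0.8],
    [0,0,0,0,0,0,0.8],
  ],
)

```text
time_s: 6.55
tcp_pos: [0.5644, -0.0302, 0.0428]
eef_rot: [179.7, 0.1, 177.5]
contact_force: [-0.1, 0.3, -0.8]
gripper_width: 0.079
```

Run:
```python
from h import *
print(delta([.5632,-.0308,.042],180))
```

```text
(array([ 0.0052,  0.0015, -0.0436]), array([ 1.2, -0.7,  0.8]), array([ 0.5644, -0.0302,  0.0428]), array([1.797e+02, 8.000e-02, 1.775e+02]))
```

Emit:
step_arm(
  deltas=[
    [0,0,0,1,0,1,-1],
    [0,0,0,0,0,0,-1],
    [0,0,0,0,0,0,-1],
    [0,0,0,0,0,0,-1],
    [0,0,0,0,0,0,-1],
    [0,0,0,0,0,0,-1],
  ],
  squeeze=30,
)

```text
time_s: 7.15
tcp_pos: [0.5646, -0.0298, 0.0439]
eef_rot: [179.7, 0.3, 177.5]
contact_force: [-0.4, 0.6, 0.1]
gripper_width: 0.0365
```

Run:
```python
from h import *
cv2.imwrite("pics/w3.png",r.capture('wrist')[:,:,::-1])
s=r.capture('side')[:,:,::-1]
cv2.imwrite("pics/s3.png",cv2.resize(s[140:240,190:310],None,fx=6,fy=6,interpolation=cv2.INTER_CUBIC))
s=r.get_state();print(s['tcp_pos'],s['gripper_width'])
```

```text
[ 0.56459429 -0.02987174  0.04383962] 0.028316244461985534
```

View pics/w3.png

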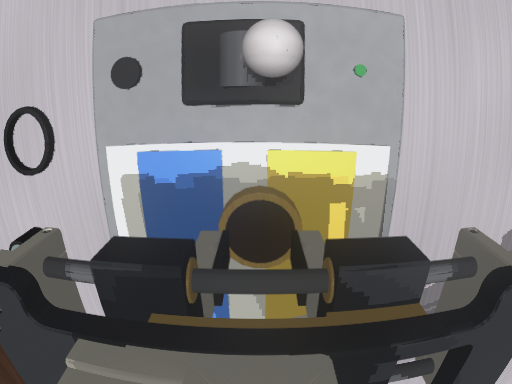

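View pics/s3.png

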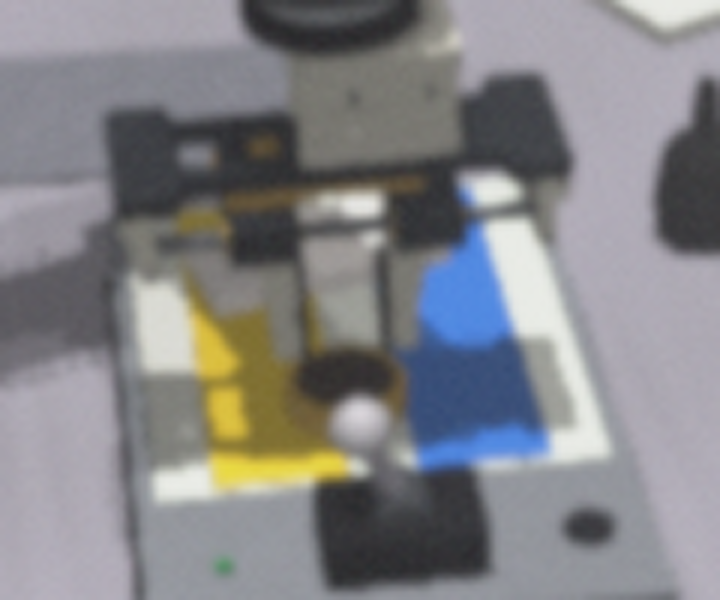

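Run:
```python
from h import *
s=r.get_state()['tcp_pos']; print(proj('wrist',s), (proj('side',s)-[190,140])*6)
print('flat',onz('wrist',261,227,.056), onz('side',190+347/6,140+376/6,.056))
for u,v in((262,192),(262,264),(219,228),(302,228)): print(onz('wrist',u,v,.056))
```

```text
[258.9010779 222.667709 ] [343.45538668 395.93725294]
flat [ 0.56304747 -0.0320373   0.056     ] [ 0.56623203 -0.03201223  0.056     ]
[ 0.56141634 -0.05597895  0.056     ]
[ 0.56353523 -0.00367843  0.056     ]
[ 0.59071489 -0.03231164  0.056     ]
[ 0.53611958 -0.0300242   0.056     ]
```

Run:
```python
import cv2
w=cv2.imread('pics/w3.png'); cv2.imwrite('pics/w3z.png',cv2.resize(w[170:330,160:360],None,fx=4,fy=3.7,interpolation=cv2.INTER_CUBIC))
```

```text
(no output)
```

View pics/w3z.png

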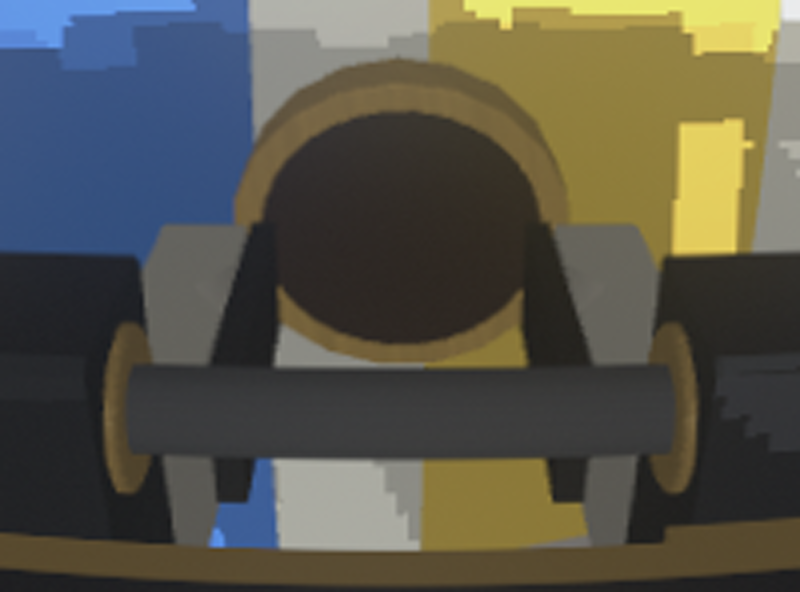

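Emit:
step_arm(
  deltas=[
    [0,0,0,0,0,-3,0.7],
    [0,0,0,0,0,0,0.7],
    [0,0,0,0,0,0,0.7],
    [0,0,0,0,0,0,0.7],
    [0,0,0,0,0,0,0.7],
    [0,0,0,0,0,0,0.7],
    [0,0,0,0,0,0,0.7],
    [0,0,0,0,0,0,0.7],
    [0,0,0,0,0,0,0.7],
  ],
)

```text
time_s: 8.15
tcp_pos: [0.5645, -0.0299, 0.047]
eef_rot: [179.7, 0.2, 177.5]
contact_force: [-0.8, 0.2, -0.1]
gripper_width: 0.0742
```

Run:
```python
from h import *
print(delta([.5638,-.0315,.042],180))
s=r.capture('side')[:,:,::-1]
cv2.imwrite("pics/s4.png",cv2.resize(s[140:240,190:310],None,fx=6,fy=6,interpolation=cv2.INTER_CUBIC))
w=r.capture('wrist')[:,:,::-1]
cv2.imwrite("pics/w4.png",cv2.resize(w[170:330,130:380],None,fx=3.2,fy=3.2,interpolation=cv2.INTER_CUBIC))
```

```text
(array([ 0.0057,  0.0043, -0.0432]), array([ 0.7, -1.6,  5. ]), array([ 0.5645, -0.0299,  0.047 ]), array([179.67,   0.24, 177.52]))
```

View pics/s4.png

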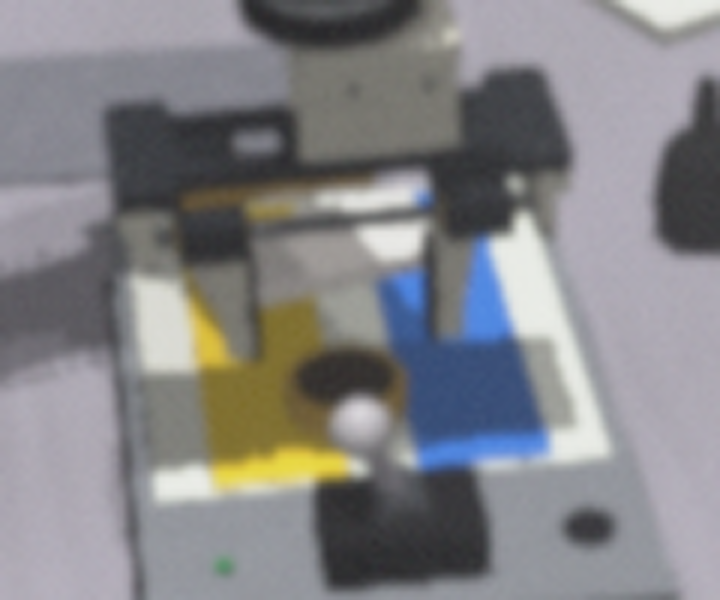

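View pics/w4.png

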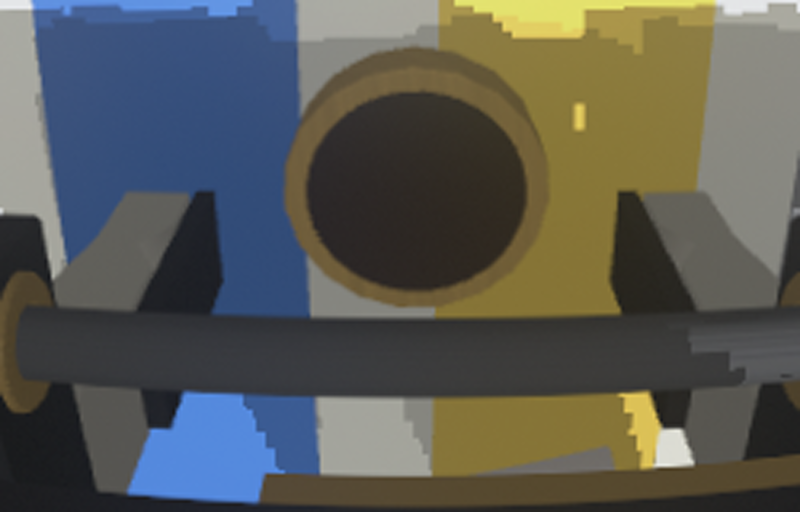

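Run:
```python
from h import *
c=info('wrist'); print('campos',-c[3][:3,:3].T@c[3][:3,3])
o,a=ray('wrist',130+213/3.2,170+192/3.2); _,b=ray('wrist',130+620/3.2,170+192/3.2)
# tip corners same z plane, separated .0742
for z in (.04,.05,.06,.07,.08,.09):
    p=o+a*(z-o[2])/a[2]; q=o+b*(z-o[2])/b[2]; print(z,p.round(4),q.round(4),np.linalg.norm(p-q).round(4), (proj('side',(p+q)/2)-[190,140])*6)
```

```text
campos [ 0.55964447 -0.11260216  0.2362403 ]
0.04 [ 0.611  -0.0225  0.04  ] [ 0.5171 -0.0186  0.04  ] 0.0939 [339.14100156 391.34853406]
0.05 [ 0.6084 -0.0271  0.05  ] [ 0.5193 -0.0234  0.05  ] 0.0891 [339.65817613 379.14124188]
0.06 [ 0.6058 -0.0317  0.06  ] [ 0.5215 -0.0282  0.06  ] 0.0844 [340.1828132  366.75780634]
0.07 [ 0.6032 -0.0363  0.07  ] [ 0.5236 -0.0329  0.07  ] 0.0796 [340.71507546 354.19438729]
0.08 [ 0.6005 -0.0409  0.08  ] [ 0.5258 -0.0377  0.08  ] 0.0748 [341.25513036 341.44703212]
0.09 [ 0.5979 -0.0455  0.09  ] [ 0.528  -0.0425  0.09  ] 0.07 [341.80315031 328.51167164]
```

Emit:
step_arm(
  deltas=[
    [0,0,0,1,-2,5,0.7],
    [0,0,0,0,0,5,0.7],
    [0,0,0,0,0,5,0.7],
    [0,0,0,0,0,3,0.7],
    [0,0,0,0,0,0,0.7],
  ],
)

```text
time_s: 8.75
tcp_pos: [0.563, -0.0321, 0.0269]
eef_rot: [179.7, 0.2, 177.5]
contact_force: [-0.1, -0.2, 0.3]
gripper_width: 0.0744
```

Run:
```python
from h import *
print(r.grasp_offset,delta([.5638,-.0315,.042],180))
s=r.capture('side')[:,:,::-1]
cv2.imwrite("pics/s5.png",cv2.resize(s[140:240,190:310],None,fx=6,fy=6,interpolation=cv2.INTER_CUBIC))
w=r.capture('wrist')[:,:,::-1]
cv2.imwrite("pics/w5.png",cv2.resize(w[170:330,130:380],None,fx=3.2,fy=3.2,interpolation=cv2.INTER_CUBIC))
```

```text
0.0188 (array([ 0.0056,  0.0036, -0.0435]), array([ -0.8,   0.7, -15.1]), array([ 0.563 , -0.0321,  0.0269]), array([179.67,   0.2 , 177.51]))
```

View pics/s5.png

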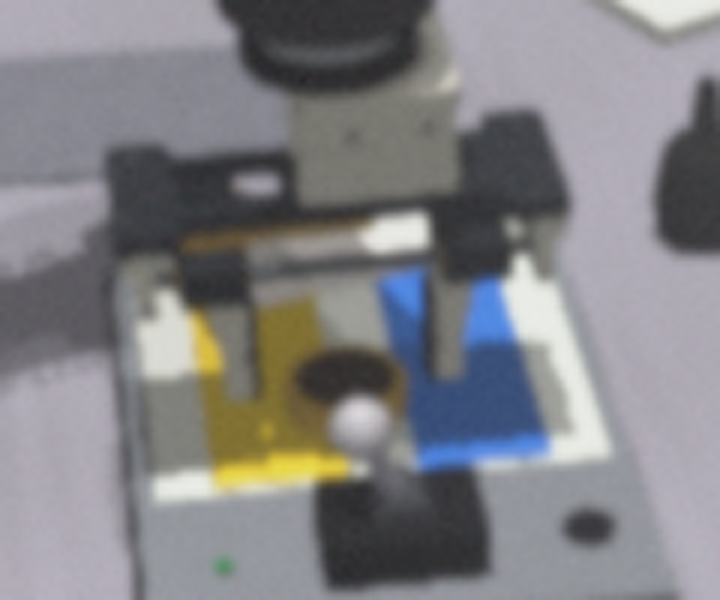

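View pics/w5.png

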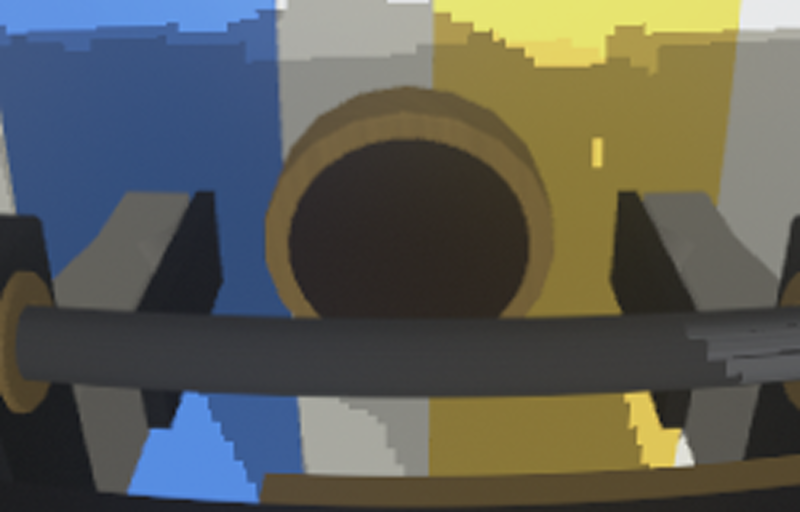

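Emit:
step_arm(
  deltas=[
    [0,0,0,0,0,4,0.7],
    [0,0,0,0,0,4,0.7],
    [0,0,0,0,0,3,0.7],
    [0,0,0,0,0,0,0.7],
  ],
)

```text
time_s: 9.25
tcp_pos: [0.5637, -0.0318, 0.0158]
eef_rot: [179.7, 0.3, 177.5]
contact_force: [-0.5, -0.2, 0.3]
gripper_width: 0.0745
```

Emit:
step_arm(
  deltas=[
    [0,0,0,0,0,2,0.7],
    [0,0,0,0,0,0,0.7],
  ],
)

```text
time_s: 9.45
tcp_pos: [0.5637, -0.0318, 0.0136]
eef_rot: [179.7, 0.3, 177.5]
contact_force: [0.1, -0.6, -0.1]
gripper_width: 0.0743
```

Emit:
step_arm(
  deltas=[
    [0,0,0,0,0,0,-1],
    [0,0,0,0,0,0,-1],
    [0,0,0,0,0,0,-1],
    [0,0,0,0,0,0,-1],
    [0,0,0,0,0,0,-1],
    [0,0,0,0,0,0,-1],
    [0,0,0,0,0,0,-1],
  ],
)

```text
time_s: 10.15
tcp_pos: [0.564, -0.0318, 0.0138]
eef_rot: [179.6, 0.3, 177.5]
contact_force: [0.0, -0.2, -0.4]
gripper_width: 0.0552
```

Emit:
step_arm(
  deltas=[
    [0,0,0,0,0,-10,-1],
    [0,0,0,0,0,-20,-1],
    [0,0,0,0,0,-20,-1],
    [0,0,0,0,0,-20,-1],
  ],
)

```text
time_s: 10.55
tcp_pos: [0.5604, -0.0328, 0.0842]
eef_rot: [179.8, -0.1, 177.5]
contact_force: [-0.3, -0.5, -1.7]
gripper_width: 0.0553
```

Run:
```python
from h import *
print(r.get_state()['gripper_width'],delta([.5682,.3214,.07],180))
```

```text
0.05527844904779609 (array([ 0.0043, -0.0024, -0.0439]), array([  7.7, 354.1,  15.7]), array([ 0.5604, -0.0328,  0.0842]), array([ 1.7976e+02, -1.4000e-01,  1.7749e+02]))
```

Emit:
step_arm(
  deltas=[
    [0,0,0,1,25,0,-1],
    [0,0,0,1,40,0,-1],
    [0,0,0,1,40,0,-1],
    [0,0,0,1,40,0,-1],
    [0,0,0,1,40,0,-1],
    [0,0,0,1,40,0,-1],
    [0,0,0,1,40,0,-1],
    [0,0,0,0,40,0,-1],
    [0,0,0,0,20,0,-1],
    [0,0,0,0,0,0,-1],
  ],
)

```text
time_s: 11.55
tcp_pos: [0.5698, 0.3045, 0.0978]
eef_rot: [179.5, 0.4, 177.3]
contact_force: [-0.0, -0.1, -1.6]
gripper_width: 0.0554
```

Run:
```python
from h import *
print(r.get_state()['gripper_width'],delta([.5682,.3214,-.022],180))
```

```text
0.055408370257967826 (array([ 0.0084,  0.0072, -0.0468]), array([  3.2,  15.8, 120. ]), array([0.5698, 0.3045, 0.0978]), array([179.51,   0.4 , 177.32]))
```

Emit:
step_arm(
  deltas=[
    [0.004,0.003,0,1,10,20,-1],
    [0.004,0.003,0,1,4,25,-1],
    [0,0,0,0,0,25,-1],
    [0,0,0,0,0,20,-1],
    [0,0,0,0,0,8,-1],
    [0,0,0,0,0,0,-1],
  ],
)

```text
time_s: 12.15
tcp_pos: [0.5677, 0.3157, -0.0053]
eef_rot: [-179.9, -0.1, 177.1]
contact_force: [0.6, -0.2, -1.6]
gripper_width: 0.0552
```

Run:
```python
from h import *
print(delta([.5682,.3214,-.022],180))
```

```text
(array([-0.0016, -0.0016, -0.0502]), array([-0.3,  5.7, 16.7]), array([ 0.5677,  0.3157, -0.0053]), array([-1.7991e+02, -9.0000e-02,  1.7713e+02]))
```

Emit:
step_arm(
  deltas=[
    [0,0,0,0,4,6,-1],
    [0,0,0,0,1,5,-1],
    [0,0,0,0,0,3,-1],
    [0,0,0,0,0,2,-1],
    [0,0,0,0,0,0,-1],
  ],
)

```text
time_s: 12.65
tcp_pos: [0.5696, 0.3216, -0.0198]
eef_rot: [179.9, 0.1, 177.1]
contact_force: [-0.9, 0.0, -1.4]
gripper_width: 0.0554
```

Emit:
step_arm(
  deltas=[
    [0,0,0,0,0,2,-1],
    [0,0,0,0,0,2,-1],
    [0,0,0,0,0,0,-1],
  ],
)

```text
time_s: 12.95
tcp_pos: [0.5701, 0.3221, -0.023]
eef_rot: [179.9, 0.1, 177.1]
contact_force: [-0.3, 0.2, -3.0]
gripper_width: 0.0551
```

Emit:
step_arm(
  deltas=[
    [0,0,0,0,0,0.5,-1],
    [0,0,0,0,0,0,0.5],
    [0,0,0,0,0,0,0.7],
    [0,0,0,0,0,0,0.8],
    [0,0,0,0,0,0,0.8],
    [0,0,0,0,0,-20,0.8],
    [0,0,0,0,0,-40,0.8],
    [0,0,0,0,0,-45,0.8],
    [0,0,0,0,0,-40,0.8],
    [0,0,0,0,0,0,0.8],
  ],
)

```text
time_s: 13.95
tcp_pos: [0.5698, 0.3212, 0.1257]
eef_rot: [-180.0, 0.1, 177.1]
contact_force: [0.2, -0.4, -0.0]
gripper_width: 0.0787
```

Run:
```python
from h import *
print(delta([.5682,.1,.12],101.5))
cv2.imwrite("pics/w6.png",r.capture('wrist')[:,:,::-1])
s=r.capture('side')[:,:,::-1]
cv2.imwrite("pics/s6.png",cv2.resize(s[100:240,150:320],None,fx=4,fy=4,interpolation=cv2.INTER_CUBIC))
```

```text
(array([7.0000e-04, 1.5000e-03, 1.3197e+00]), array([  -9.6, -221. ,    5.8]), array([0.5698, 0.3212, 0.1257]), array([-1.7998e+02,  8.0000e-02,  1.7711e+02]))
```

View pics/w6.png

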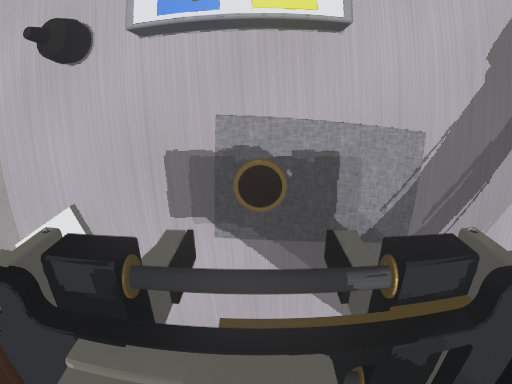

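View pics/s6.png

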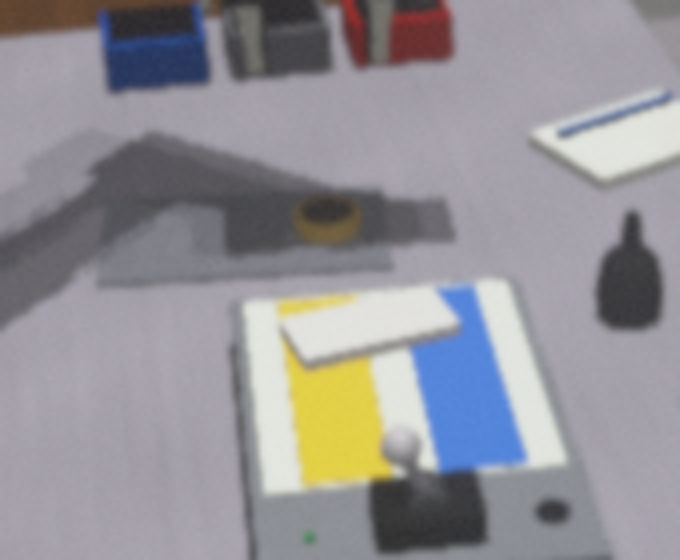

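Emit:
step_arm(
  deltas=[
    [0,0,0.132,0,0,0,1],
    [0,0,0.132,0,0,0,1],
    [0,0,0.132,0,0,0,1],
    [0,0,0.132,0,0,0,1],
    [0,0,0.132,0,0,0,1],
    [0,0,0.132,0,0,0,1],
    [0,0,0.132,0,0,0,1],
    [0,0,0.132,0,0,0,1],
    [0,0,0.132,0,0,0,1],
    [0,0,0.12,0,0,0,1],
  ],
)

```text
time_s: 15.05
tcp_pos: [0.5595, 0.3136, 0.1031]
eef_rot: [-178.4, 0.9, 99.1]
contact_force: [-0.3, 1.1, 0.3]
gripper_width: 0.0874
```

Run:
```python
from h import *
print(delta([.5695,.0923,.12],101.5))
```

```text
(array([-0.0278,  0.015 , -0.0428]), array([-220.3,  -25.3,  -12.8]), array([0.5595, 0.3136, 0.1031]), array([-178.43,    0.89,   99.06]))
```

Emit:
step_arm(
  deltas=[
    [-0.01,0.005,-0.02,-25,-4,-5,1],
    [-0.01,0.005,-0.02,-40,-5,-5,1],
    [0,0,0,-40,-5,-3,1],
    [0,0,0,-40,-5,0,1],
    [0,0,0,-35,-4,0,1],
    [0,0,0,-15,-2,0,1],
    [0,0,0,0,0,0,1],
  ],
)

```text
time_s: 15.75
tcp_pos: [0.565, 0.1088, 0.1064]
eef_rot: [-178.6, 0.6, 101.2]
contact_force: [0.8, -0.1, -0.8]
gripper_width: 0.0876
```

Run:
```python
from h import *
print(delta([.5695,.0923,.10],101.5))
w=r.capture('wrist')[:,:,::-1]; cv2.imwrite("pics/w7.png",w)
c=info('wrist')
for p in [(.06,.03),(.06,-.03),(-.06,-.03),(-.06,.03)]:
    a=np.radians(11.5); print(proj('wrist',[.5695+p[0]*np.cos(a)-p[1]*np.sin(a),.0923+p[0]*np.sin(a)+p[1]*np.cos(a),.052],c))
```

```text
(array([-0.0246,  0.0109, -0.0052]), array([-17. ,   1.4,   6.6]), array([0.565 , 0.1088, 0.1064]), array([-178.59,    0.63,  101.21]))
[272.76429576 262.04548824]
[209.61178459 261.40790798]
[201.96394466 133.02748034]
[273.92324789 132.0165238 ]
```

View pics/w7.png

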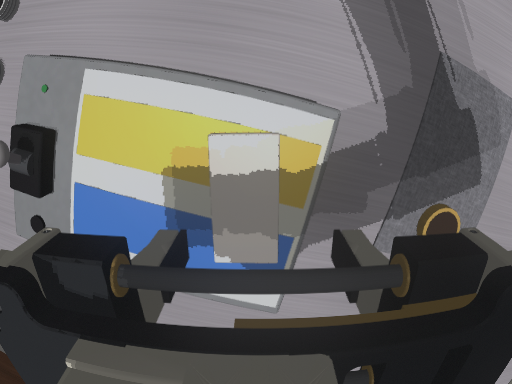

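Run:
```python
from h import *
P=np.array([onz('wrist',*p,.052) for p in [(208,134),(278.5,133),(278,263),(216,263.5)]]);print(P.round(4),P.mean(0))
p=P.mean(0); print(delta([(p[0]+.5695)/2,(p[1]+.0925)/2,.0125],101.5))
```

```text
[[0.5166 0.0562 0.052 ]
 [0.5048 0.1136 0.052 ]
 [0.6224 0.1387 0.052 ]
 [0.6352 0.0812 0.052 ]] [0.56973099 0.09742946 0.052     ]
(array([-0.0247,  0.0109, -0.0047]), array([-14.2,   4.1,  93.9]), array([0.5649, 0.1096, 0.1063]), array([-178.59,    0.63,  101.24]))
```

Emit:
step_arm(
  deltas=[
    [-0.01,0.005,0,-8,2,10,1],
    [-0.01,0.005,0,-4,2,20,1],
    [-0.005,0,0,-1,0,25,1],
    [0,0,0,0,0,20,1],
    [0,0,0,0,0,4,1],
    [0,0,0,0,0,0,1],
  ],
)

```text
time_s: 16.4
tcp_pos: [0.5713, 0.103, 0.0226]
eef_rot: [180.0, 0.0, 101.5]
contact_force: [-0.1, 0.4, 0.8]
gripper_width: 0.0878
```

Run:
```python
from h import *
print(delta([.5695,.095,.0125],101.5))
```

```text
(array([ 0.0002,  0.0007, -0.0001]), array([-7.5, -3.4, 10.1]), array([0.5713, 0.103 , 0.0226]), array([1.7999e+02, 4.0000e-02, 1.0150e+02]))
```

Emit:
step_arm(
  deltas=[
    [0,0,0,-5,-2,5,1],
    [0,0,0,-2,-1,3,1],
    [0,0,0,0,0,1,1],
    [0,0,0,0,0,1,1],
    [0,0,0,0,0,0,1],
  ],
)

```text
time_s: 16.9
tcp_pos: [0.5715, 0.0969, 0.0145]
eef_rot: [179.8, -0.0, 101.6]
contact_force: [0.3, -0.1, 0.4]
gripper_width: 0.0878
```

Emit:
step_arm(
  deltas=[
    [0,0,0,0,-1,2,1],
    [0,0,0,0,0,0,-1],
    [0,0,0,0,0,0,-1],
    [0,0,0,0,0,0,-1],
    [0,0,0,0,0,0,-1],
    [0,0,0,0,0,0,-1],
    [0,0,0,0,0,0,-1],
    [0,0,0,0,0,0,-1],
    [0,0,0,0,0,0,-1],
  ],
  squeeze=40,
)

```text
time_s: 17.8
tcp_pos: [0.571, 0.0968, 0.0132]
eef_rot: [179.7, -0.0, 101.6]
contact_force: [-0.6, -0.9, 0.4]
gripper_width: 0.0594
```

Emit:
step_arm(
  deltas=[
    [0,0,0,0,0,-10,-1],
    [0,0,0,0,0,-20,-1],
    [0,0,0,0,0,-20,-1],
    [0,0,0,0,0,-20,-1],
    [0,0,0,0,0,0,-1],
  ],
)

```text
time_s: 18.3
tcp_pos: [0.5688, 0.0959, 0.0858]
eef_rot: [179.9, 0.0, 101.6]
contact_force: [0.9, -0.2, -1.8]
gripper_width: 0.059
```

Run:
```python
from h import *
print(r.get_state()['gripper_width'],delta([.4448,.3335,.07],84.4))
```

```text
0.05902025422541384 (array([1.000e-03, 2.000e-04, 2.994e-01]), array([257.6, -73.9,  15.6]), array([0.5688, 0.0959, 0.0858]), array([1.7995e+02, 2.0000e-02, 1.0155e+02]))
```

Emit:
step_arm(
  deltas=[
    [0,0,0,25,-7,0,-1],
    [0,0,0,40,-12,0,-1],
    [0,0,0,40,-12,0,-1],
    [0,0,0,40,-12,0,-1],
    [0,0,0,40,-11,0,-1],
    [0,0,0,35,-10,0,-1],
    [0,0,0,15,-4,0,-1],
    [0,0,0.1,0,0,0,-1],
    [0,0,0.1,0,0,0,-1],
    [0,0,0.09,0,0,0,-1],
  ],
)

```text
time_s: 19.3
tcp_pos: [0.4475, 0.3183, 0.0813]
eef_rot: [-179.8, 0.2, 84.2]
contact_force: [0.7, -0.1, -2.8]
gripper_width: 0.0595
```

Run:
```python
from h import *
print(r.get_state()['gripper_width'],delta([.4448,.3335,-.0238],84.4))
```

```text
0.05950833127077225 (array([-0.004 ,  0.0033, -0.0028]), array([ 15.2,  -3.8, 105.1]), array([0.4475, 0.3183, 0.0813]), array([-179.77,    0.19,   84.24]))
```

Emit:
step_arm(
  deltas=[
    [-0.003,0.002,0,8,-2,15,-1],
    [0,0,0,4,-1,25,-1],
    [0,0,0,1,0,25,-1],
    [0,0,0,0,0,20,-1],
    [0,0,0,0,0,8,-1],
    [0,0,0,0,0,0,-1],
  ],
)

```text
time_s: 19.9
tcp_pos: [0.4454, 0.3293, -0.0162]
eef_rot: [-179.9, 0.2, 83.9]
contact_force: [0.5, -0.7, -2.7]
gripper_width: 0.0596
```

Run:
```python
from h import *
print(r.get_state()['gripper_width'],delta([.4448,.3335,-.0238],84.4))
```

```text
0.05962073865325067 (array([-0.0024,  0.003 , -0.0084]), array([ 4.2, -1. ,  7.6]), array([ 0.4454,  0.3293, -0.0162]), array([-1.7986e+02,  1.7000e-01,  8.3920e+01]))
```

Emit:
step_arm(
  deltas=[
    [0,0,0,2,0,3,-1],
    [0,0,0,0,0,2,-1],
    [0,0,0,0,0,2,-1],
    [0,0,0,0,0,1,-1],
    [0,0,0,0,0,0,-1],
  ],
)

```text
time_s: 20.4
tcp_pos: [0.4471, 0.3328, -0.0219]
eef_rot: [-180.0, -0.0, 83.9]
contact_force: [0.5, -0.4, -2.7]
gripper_width: 0.0591
```

Emit:
step_arm(
  deltas=[
    [0,0,0,0,0,2,-1],
    [0,0,0,0,0,1,-1],
    [0,0,0,0,0,0,-1],
  ],
)

```text
time_s: 20.7
tcp_pos: [0.4475, 0.3332, -0.0236]
eef_rot: [179.9, -0.1, 83.9]
contact_force: [0.4, 0.7, -2.2]
gripper_width: 0.0595
```

Emit:
step_arm(
  deltas=[
    [0,0,0,0,0,1,-1],
    [0,0,0,0,0,0,-0.5],
    [0,0,0,0,0,0,0.7],
    [0,0,0,0,0,0,0.8],
    [0,0,0,0,0,0,0.8],
    [0,0,0,0,0,-20,0.8],
    [0,0,0,0,0,-40,0.8],
    [0,0,0,0,0,-45,0.8],
    [0,0,0,0,0,-40,0.8],
    [0,0,0,0,0,0,0.8],
  ],
)

```text
time_s: 21.7
tcp_pos: [0.4479, 0.3328, 0.1253]
eef_rot: [179.9, 0.0, 84.0]
contact_force: [0.5, 1.0, -0.5]
gripper_width: 0.0789
```

Run:
```python
from h import *
cv2.imwrite("pics/w8.png",r.capture('wrist')[:,:,::-1])
t=r.capture('top')[:,:,::-1]; cv2.imwrite('pics/t8.png',cv2.resize(t[100:300],None,fx=1.5,fy=1.5))
s=r.capture('side')[:,:,::-1]; cv2.imwrite('pics/s8.png',cv2.resize(s[130:330,150:350],None,fx=2.5,fy=2.5))
s=r.get_state(); print(s['tcp_pos'],s['eef_rot'],s['joints'])
```

```text
[0.44506331 0.33002026 0.11927099] [-179.72755382    0.43645078   83.92352103] [ 5.67763074e+01  1.32088841e+01 -2.03750696e+01 -5.16627164e-02
 -5.69287367e+01 -1.52825439e+02]
```

View pics/w8.png

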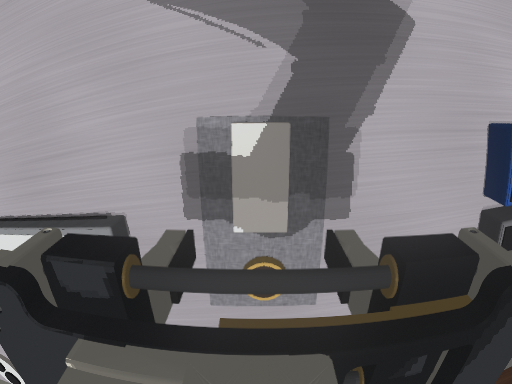

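View pics/t8.png

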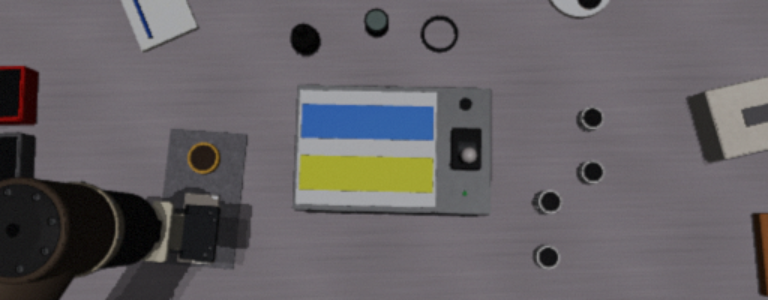

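View pics/s8.png

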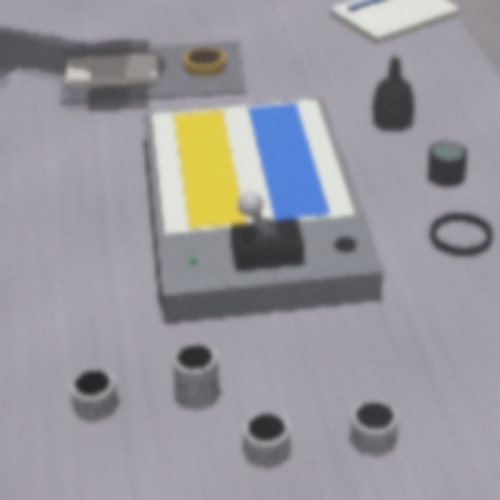

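Emit:
step_arm(
  deltas=[
    [0,0,-0.14,0,0,-5,0.7],
    [0,0,-0.14,0,0,-5,0.7],
    [0,0,-0.14,0,0,-2,0.7],
    [0,0,-0.14,0,0,-2,0.7],
    [0,0,-0.14,0,0,-2,0.7],
    [0,0,-0.14,0,0,-2,0.7],
    [0,0,-0.14,0,0,-2,0.7],
    [0,0,-0.14,0,0,-2,0.7],
    [0,0,-0.14,0,0,-2,0.7],
    [0,0,-0.14,0,0,-2,0.7],
  ],
)

```text
time_s: 22.85
tcp_pos: [0.4382, 0.3218, 0.1264]
eef_rot: [-177.8, -1.1, 167.1]
contact_force: [1.0, -0.8, 0.2]
gripper_width: 0.0744
```

Run:
```python
from h import *
s=r.get_state();print(s['joints'],delta([.4775,-.278,.1],177.5))
```

```text
[ 56.7606294   13.07611404 -19.46724975  -0.27178609 -59.85663284
 -69.50676326] (array([-0.0361, -0.0218, -0.1813]), array([-172.7, -574.5,   45. ]), array([0.4382, 0.3218, 0.1264]), array([-177.83,   -1.05,  167.09]))
```

Emit:
step_arm(
  deltas=[
    [-0.018,-0.011,-0.09,-6,-25,0,0.7],
    [-0.018,-0.011,-0.09,-6,-40,0,0.7],
    [0,0,0,-4,-40,0,0.7],
    [0,0,0,-4,-40,0,0.7],
    [0,0,0,-4,-40,0,0.7],
    [0,0,0,-4,-40,0,0.7],
    [0,0,0,-4,-40,0,0.7],
    [0,0,0,-4,-40,0,0.7],
    [0,0,0,-4,-40,0,0.7],
    [0,0,0,-4,-40,0,0.7],
  ],
)

```text
time_s: 23.85
tcp_pos: [0.4529, -0.0797, 0.1139]
eef_rot: [-179.1, -1.2, 178.6]
contact_force: [0.2, 0.8, 0.1]
gripper_width: 0.0743
```

Run:
```python
from h import *
s=r.get_state();print(s['joints'],delta([.4775,-.278,.1],177.5))
```

```text
[ 15.15209895   5.13423131 -31.58680425   0.6038434  -54.72127835
 -16.86703653] (array([-0.0156, -0.0215,  0.0199]), array([ -29.6, -197.4,   16.3]), array([ 0.4529, -0.0797,  0.1139]), array([-179.12,   -1.24,  178.63]))
```

Emit:
step_arm(
  deltas=[
    [-0.007,-0.01,0.01,-5,-40,0,0.7],
    [-0.007,-0.01,0.01,-5,-40,0,0.7],
    [0,0,0,-5,-40,0,0.7],
    [0,0,0,-5,-38,0,0.7],
    [0,0,0,-4,-20,0,0.7],
    [0,0,0,0,0,0,0.7],
  ],
)

```text
time_s: 24.45
tcp_pos: [0.4631, -0.2697, 0.1039]
eef_rot: [-180.0, -1.1, 177.1]
contact_force: [-0.2, 0.2, -0.1]
gripper_width: 0.0742
```

Run:
```python
from h import *
w=r.capture('wrist')[:,:,::-1]; cv2.imwrite("pics/w9.png",w)
s=r.get_state();print(s['joints'],delta([.4775,-.278,.1],177.5), proj('wrist',[.4775,-.278,.046]))
```

```text
[ -9.04272127  12.72567407 -23.46983061   0.14110814 -54.90835454
   6.11696339] (array([ 0.0001, -0.0194, -0.006 ]), array([-15.4,  -8.6,   3.4]), array([ 0.4626, -0.2687,  0.1037]), array([180.  ,  -1.11, 177.16])) [240.02378855 187.29535255]
```

View pics/w9.png

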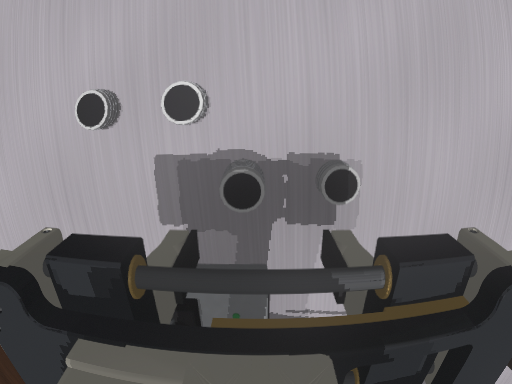

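Emit:
step_arm(
  deltas=[
    [0,-0.01,0,-8,-4,10,0.7],
    [0,-0.008,0,-4,-3,20,0.7],
    [0,0,0,-1,0,25,0.7],
    [0,0,0,0,0,25,0.7],
    [0,0,0,0,0,10,0.7],
    [0,0,0,0,0,0,0.7],
  ],
)

```text
time_s: 25.1
tcp_pos: [0.4715, -0.2715, 0.0061]
eef_rot: [179.9, -0.5, 177.3]
contact_force: [0.3, -0.3, 0.7]
gripper_width: 0.0748
```

Run:
```python
from h import *
s=r.get_state();print(delta([.477,-.277,-.008],177.5))
```

```text
(array([ 0.002 , -0.0086, -0.0038]), array([-5.9, -5.2, 14. ]), array([ 0.4715, -0.2715,  0.0061]), array([179.89,  -0.49, 177.28]))
```

Emit:
step_arm(
  deltas=[
    [0,-0.008,0,-4,-4,6,0.7],
    [0,0,0,-2,-1,4,0.7],
    [0,0,0,0,0,2,0.7],
    [0,0,0,0,0,0,0.7],
  ],
)

```text
time_s: 25.5
tcp_pos: [0.4795, -0.2768, -0.0045]
eef_rot: [179.9, 0.2, 177.4]
contact_force: [-0.3, 0.6, 0.2]
gripper_width: 0.0741
```

Run:
```python
from h import *
s=r.get_state();print(delta([.477,-.277,-.008],177.5))
w=r.capture('wrist')[:,:,::-1]; cv2.imwrite("pics/w10.png",w)
s=r.capture('side')[:,:,::-1]; cv2.imwrite('pics/s10.png',cv2.resize(s[220:320,160:310],None,fx=5,fy=5))
```

```text
(array([ 0.0012,  0.0032, -0.0021]), array([ 2.5, -0.3,  3.4]), array([ 0.4795, -0.2768, -0.0045]), array([179.93,   0.18, 177.38]))
```

View pics/w10.png

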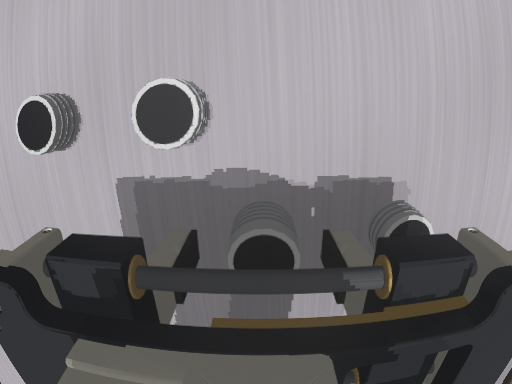

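View pics/s10.png

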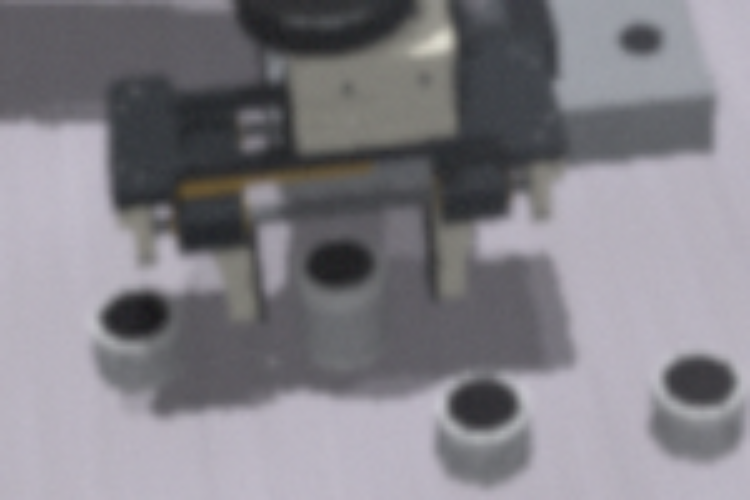

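Emit:
step_arm(
  deltas=[
    [0,0,0,2,0,2,0.3],
    [0,0,0,0,0,0,-1],
    [0,0,0,0,0,0,-1],
    [0,0,0,0,0,0,-1],
    [0,0,0,0,0,0,-1],
    [0,0,0,0,0,0,-1],
    [0,0,0,0,0,0,-1],
    [0,0,0,0,0,0,-1],
  ],
  squeeze=30,
)

```text
time_s: 26.4
tcp_pos: [0.4778, -0.277, -0.0054]
eef_rot: [180.0, 0.3, 177.4]
contact_force: [0.1, 0.4, 0.2]
gripper_width: 0.0397
```

Run:
```python
from h import *
s=r.get_state();print(s['gripper_width'],delta([.477,-.277,-.008],177.5))
```

```text
0.03967125515609997 (array([ 0.0008,  0.005 , -0.0022]), array([ 0.8, -0.1,  2.6]), array([ 0.4778, -0.277 , -0.0054]), array([179.95,   0.29, 177.37]))
```

Emit:
step_arm(
  deltas=[
    [0,0,0,0,0,-10,-1],
    [0,0,0,0,0,-30,-1],
    [0,0,0,0,0,-40,-1],
    [0,0,0,0,0,-40,-1],
    [0,0,0,0,0,-30,-1],
    [0,0,0,0,0,0,-1],
  ],
)

```text
time_s: 27.0
tcp_pos: [0.4753, -0.277, 0.152]
eef_rot: [179.9, 0.1, 177.4]
contact_force: [0.2, 0.4, -0.8]
gripper_width: 0.0391
```

Run:
```python
from h import *
s=r.get_state();print(s['gripper_width'],delta([.622,.029,.16],177.5))
```

```text
0.039131414574815476 (array([ 0.001 ,  0.001 , -0.0023]), array([-132.5,  312.4,   -7.6]), array([ 0.4753, -0.277 ,  0.152 ]), array([1.7994e+02, 6.0000e-02, 1.7737e+02]))
```

Emit:
step_arm(
  deltas=[
    [0,0,0,-11,25,-2,-1],
    [0,0,0,-16,40,-2,-1],
    [0,0,0,-17,40,-2,-1],
    [0,0,0,-17,40,0,-1],
    [0,0,0,-17,40,0,-1],
    [0,0,0,-17,40,0,-1],
    [0,0,0,-17,40,0,-1],
    [0,0,0,-9,20,0,-1],
    [0,0,0,0,0,0,-1],
  ],
)

```text
time_s: 27.9
tcp_pos: [0.6114, 0.0123, 0.1607]
eef_rot: [179.9, 0.1, 177.1]
contact_force: [-0.7, -0.2, -1.5]
gripper_width: 0.0394
```

Run:
```python
from h import *
s=r.get_state();print(s['gripper_width'],delta([.622,.029,.0365],177.5))
```

```text
0.03938793837248676 (array([ 0.0018,  0.002 , -0.007 ]), array([ -9.4,  17. , 124.2]), array([0.6114, 0.0123, 0.1607]), array([1.799e+02, 1.100e-01, 1.771e+02]))
```

Emit:
step_arm(
  deltas=[
    [0,0,0,-4,9,15,-1],
    [0,0,0,-3,5,25,-1],
    [0,0,0,-1,1,25,-1],
    [0,0,0,0,0,25,-1],
    [0,0,0,0,0,12,-1],
    [0,0,0,0,0,3,-1],
    [0,0,0,0,0,0,-1],
  ],
)

```text
time_s: 28.6
tcp_pos: [0.6174, 0.0238, 0.0477]
eef_rot: [179.9, -0.1, 176.8]
contact_force: [0.1, -0.6, -0.8]
gripper_width: 0.0392
```

Run:
```python
from h import *
s=r.get_state();print(s['gripper_width'],delta([.622,.029,.0350],177.5))
```

```text
0.039226227659383536 (array([ 0.001 , -0.0021, -0.0121]), array([-4.3,  5.4, 12.7]), array([0.6174, 0.0238, 0.0477]), array([ 1.7994e+02, -1.2000e-01,  1.7680e+02]))
```

Emit:
step_arm(
  deltas=[
    [0,0,0,-2,3,5,-1],
    [0,0,0,-1,1,3,-1],
    [0,0,0,0,0,2,-1],
    [0,0,0,0,0,1,-1],
    [0,0,0,0,0,0,-1],
  ],
)

```text
time_s: 29.1
tcp_pos: [0.6233, 0.0283, 0.0394]
eef_rot: [179.8, 0.2, 176.8]
contact_force: [0.1, -0.8, -0.8]
gripper_width: 0.0394
```

Emit:
step_arm(
  deltas=[
    [0,0,0,0,0,2,-1],
    [0,0,0,0,0,2,-1],
    [0,0,0,0,0,1,-1],
    [0,0,0,0,0,0,-1],
  ],
)

```text
time_s: 29.5
tcp_pos: [0.6237, 0.0285, 0.0347]
eef_rot: [179.8, 0.3, 176.8]
contact_force: [0.1, -0.6, -0.9]
gripper_width: 0.0394
```

Emit:
step_arm(
  deltas=[
    [0,0,0,0,0,0.5,-1],
    [0,0,0,0,0,0,0.2],
    [0,0,0,0,0,0,0.4],
    [0,0,0,0,0,0,0.5],
    [0,0,0,0,0,0,0.5],
    [0,0,0,0,0,-15,0.5],
    [0,0,0,0,0,-35,0.7],
    [0,0,0,0,0,-35,0.7],
    [0,0,0,0,0,-30,0.7],
    [0,0,0,0,0,0,0.7],
  ],
)

```text
time_s: 30.5
tcp_pos: [0.6227, 0.0275, 0.1524]
eef_rot: [179.9, 0.1, 176.8]
contact_force: [0.5, 0.4, 0.8]
gripper_width: 0.0744
```

```bash
cat > look.py <<'E'
from h import *
import sys
n=sys.argv[1]
t=r.capture('top')[:,:,::-1]; cv2.imwrite(f'pics/t{n}.png',cv2.resize(t[90:300,190:420],None,fx=3,fy=2.8,interpolation=cv2.INTER_CUBIC))
s=r.capture('side')[:,:,::-1]; cv2.imwrite(f'pics/s{n}.png',cv2.resize(s[130:330,150:350],None,fx=3,fy=3,interpolation=cv2.INTER_CUBIC))
s=r.get_state(); print(s['time_s'],s['tcp_pos'],s['eef_rot'],s['gripper_width'])
E
python3 look.py 11
python3 - <<'E'
from h import *
print(delta([.3842,-.2734,.1],177.5))
E
```

```text
30.6 [0.62044436 0.02734649 0.14839807] [179.96257056  -0.18246479 176.77275714] 0.07436146014381685
(array([ 0.0007, -0.0032, -0.0127]), array([ 218.8, -313.6,   48.9]), array([0.6204, 0.0273, 0.1484]), array([179.96,  -0.18, 176.77]))
```

View pics/s11.png

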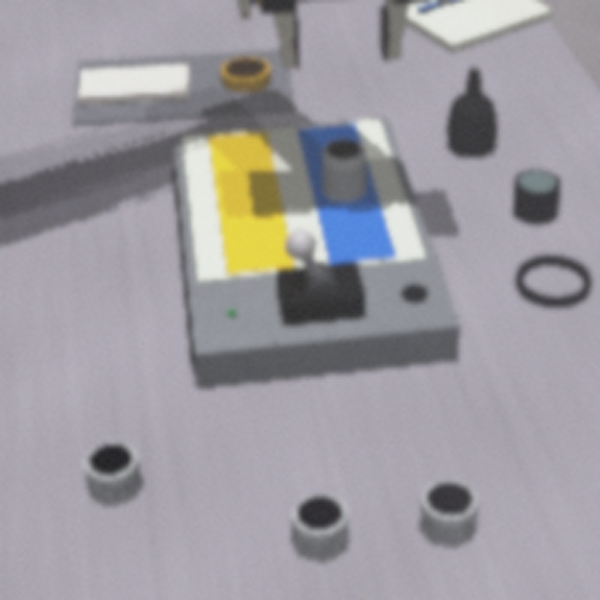

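View pics/t11.png

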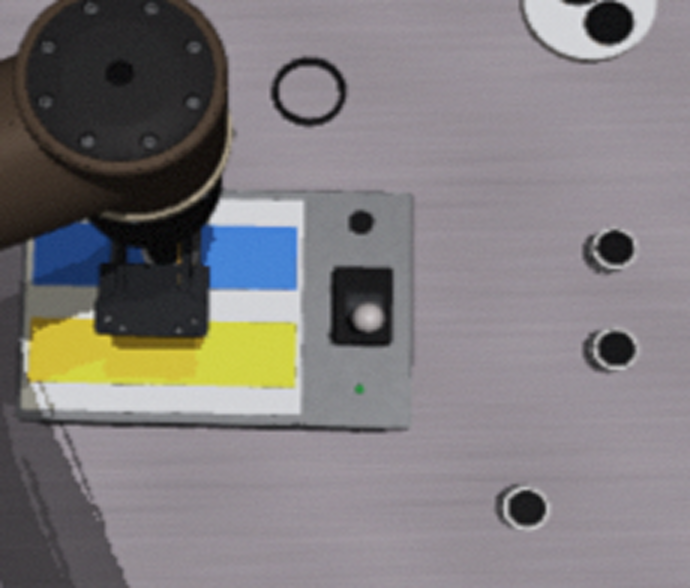

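Emit:
step_arm(
  deltas=[
    [0,0,0.01,18,-25,0,0.7],
    [0,0,0,28,-40,0,0.7],
    [0,0,0,28,-40,0,0.7],
    [0,0,0,28,-40,0,0.7],
    [0,0,0,28,-40,0,0.7],
    [0,0,0,28,-40,4,0.7],
    [0,0,0,28,-40,4,0.7],
    [0,0,0,14,-20,4,0.7],
    [0,0,0,0,0,0,0.7],
  ],
)

```text
time_s: 31.5
tcp_pos: [0.3888, -0.2475, 0.1255]
eef_rot: [180.0, -1.2, 176.3]
contact_force: [-0.6, -0.2, 0.3]
gripper_width: 0.0744
```

Run:
```python
from h import *
w=r.capture('wrist')[:,:,::-1]; cv2.imwrite("pics/w12.png",w)
s=r.get_state();print(s['joints'],delta([.3845,-.2734,-.02],177.5), proj('wrist',[.3845,-.2734,.028]))
```

```text
[ -7.74563409   4.50122767 -30.27963209   0.06577239 -56.45136209
   4.01120887] (array([ 0.0008, -0.0215, -0.0209]), array([  0.2, -26.8, 145.7]), array([ 0.3896, -0.247 ,  0.1257]), array([179.97,  -1.23, 176.3 ])) [260.36252519 157.91543039]
```

View pics/w12.png

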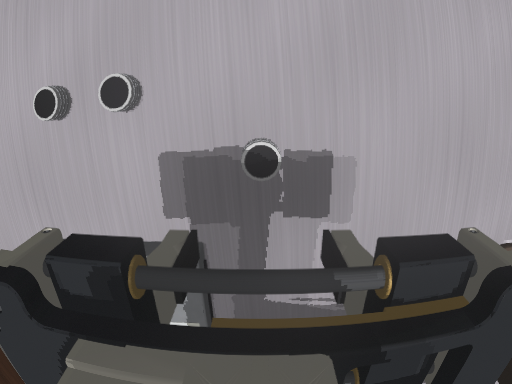

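Emit:
step_arm(
  deltas=[
    [0,-0.01,-0.01,0,-14,10,0.7],
    [0,-0.01,-0.01,0,-8,25,0.7],
    [0,0,0,0,-2,30,0.7],
    [0,0,0,0,0,30,0.7],
    [0,0,0,0,0,25,0.7],
    [0,0,0,0,0,8,0.7],
    [0,0,0,0,0,0,0.7],
  ],
)

```text
time_s: 32.25
tcp_pos: [0.3909, -0.2687, -0.0086]
eef_rot: [180.0, -0.1, 177.7]
contact_force: [0.0, -1.0, 0.5]
gripper_width: 0.0745
```

Run:
```python
from h import *
s=r.get_state();print(delta([.3842,-.2728,-.02],177.5))
```

```text
(array([ 0.0007, -0.0019,  0.0035]), array([ 6.5, -4.3, 11.4]), array([ 0.3909, -0.2687, -0.0086]), array([ 1.7996e+02, -1.1000e-01,  1.7770e+02]))
```

Emit:
step_arm(
  deltas=[
    [0,0,0,4,-3,4,0.7],
    [0,0,0,2,-1,4,0.7],
    [0,0,0,0,0,2,0.7],
    [0,0,0,0,0,1,0.7],
    [0,0,0,0,0,0,0.7],
  ],
)

```text
time_s: 32.75
tcp_pos: [0.3873, -0.2729, -0.0173]
eef_rot: [-180.0, 0.2, 177.8]
contact_force: [-0.2, -0.6, 0.2]
gripper_width: 0.0744
```

Run:
```python
from h import *
s=r.get_state();print(delta([.3842,-.2728,-.02],177.5))
```

```text
(array([-0.0005,  0.0034,  0.0051]), array([3.1, 0. , 2.7]), array([ 0.3873, -0.2729, -0.0173]), array([-179.97,    0.19,  177.79]))
```

Emit:
step_arm(
  deltas=[
    [0,0,0,3,0,2,0.3],
    [0,0,0,0,0,1,-1],
    [0,0,0,0,0,0,-1],
    [0,0,0,0,0,0,-1],
    [0,0,0,0,0,0,-1],
    [0,0,0,0,0,0,-1],
    [0,0,0,0,0,0,-1],
    [0,0,0,0,0,0,-1],
  ],
)

```text
time_s: 33.55
tcp_pos: [0.3846, -0.273, -0.0197]
eef_rot: [-179.9, 0.3, 177.8]
contact_force: [-0.4, 0.3, 0.0]
gripper_width: 0.0389
```

Emit:
step_arm(
  deltas=[
    [0,0,0,0,0,-10,-1],
    [0,0,0,0,0,-30,-1],
    [0,0,0,0,0,-40,-1],
    [0,0,0,0,0,-40,-1],
    [0,0,0,0,0,-40,-1],
    [0,0,0,0,0,0,-1],
  ],
)

```text
time_s: 34.15
tcp_pos: [0.3823, -0.2728, 0.1488]
eef_rot: [-179.9, 0.1, 177.8]
contact_force: [0.1, 0.2, -1.3]
gripper_width: 0.0388
```

Run:
```python
from h import *
# yellow band slots
c=np.array([.532,.0337]); y=np.array([.0442,.999])
for k in (.07,0,-.07): print(c+k*y)
p=c+.07*y
s=r.get_state();print(s['gripper_width'],delta([*p,.13],177.5))
```

```text
[0.535094 0.10363 ]
[0.532  0.0337]
[ 0.528906 -0.03623 ]
0.038848608682839805 (array([-0.0011,  0.0015,  0.0053]), array([-138.2,  382.1,   18.6]), array([ 0.3823, -0.2728,  0.1488]), array([-1.7994e+02,  8.0000e-02,  1.7780e+02]))
```

Emit:
step_arm(
  deltas=[
    [0,0,0,-9,25,0,-1],
    [0,0,0,-14,40,0,-1],
    [0,0,0,-15,40,0,-1],
    [0,0,0,-15,40,0,-1],
    [0,0,0,-15,40,0,-1],
    [0,0,0,-15,40,0,-1],
    [0,0,0,-15,40,0,-1],
    [0,0,0,-15,40,0,-1],
    [0,0,0,-13,35,0,-1],
    [0,0,0,-6,15,0,-1],
  ],
)

```text
time_s: 35.15
tcp_pos: [0.5316, 0.0886, 0.1563]
eef_rot: [180.0, 0.6, 177.5]
contact_force: [-0.7, -0.7, -0.4]
gripper_width: 0.0392
```

Run:
```python
from h import *
s=r.get_state();print(s['gripper_width'],delta([.5351,.1036,.021],177.5))
```

```text
0.039199400365838424 (array([ 0.0008,  0.0113, -0.0004]), array([ -1.3,  15. , 135.4]), array([0.5316, 0.0886, 0.1563]), array([179.95,   0.65, 177.48]))
```

Emit:
step_arm(
  deltas=[
    [0,0.005,0,0,2,15,-1],
    [0,0.005,0,0,2,25,-1],
    [0,0,0,0,1,30,-1],
    [0,0,0,0,0,30,-1],
    [0,0,0,0,0,15,-1],
    [0,0,0,0,0,4,-1],
    [0,0,0,0,0,0,-1],
  ],
)

```text
time_s: 35.85
tcp_pos: [0.528, 0.0899, 0.0303]
eef_rot: [-180.0, -0.2, 177.4]
contact_force: [0.6, 0.3, 0.2]
gripper_width: 0.0391
```

Run:
```python
from h import *
s=r.get_state();print(s['gripper_width'],delta([.5351,.1036,.021],177.5))
```

```text
0.03910895524129822 (array([-0.0004, -0.0039, -0.0016]), array([-6.5, 14. ,  9.2]), array([0.528 , 0.0899, 0.0303]), array([-179.98,   -0.22,  177.41]))
```

Emit:
step_arm(
  deltas=[
    [0,0,0,-3,8,0,-1],
    [0,0,0,-2,4,2,-1],
    [0,0,0,-1,0,3,-1],
    [0,0,0,0,0,2,-1],
    [0,0,0,0,0,1,-1],
    [0,0,0,0,0,0,-1],
  ],
)

```text
time_s: 36.45
tcp_pos: [0.5371, 0.1031, 0.0249]
eef_rot: [179.9, 0.1, 177.4]
contact_force: [0.6, -0.1, -1.1]
gripper_width: 0.0392
```

Emit:
step_arm(
  deltas=[
    [0,0,0,1,0,2,-1],
    [0,0,0,1,0,2,-1],
    [0,0,0,0,0,1,-1],
    [0,0,0,0,0,0,-1],
  ],
)

```text
time_s: 36.85
tcp_pos: [0.5348, 0.1032, 0.0204]
eef_rot: [179.8, 0.1, 177.4]
contact_force: [1.0, 0.2, -0.8]
gripper_width: 0.0388
```

Emit:
step_arm(
  deltas=[
    [0,0,0,0,0,0.5,-1],
    [0,0,0,0,0,0,0.2],
    [0,0,0,0,0,0,0.4],
    [0,0,0,0,0,0,0.5],
    [0,0,0,0,0,0,0.5],
    [0,0,0,0,0,-15,0.5],
    [0,0,0,0,0,-40,0.7],
    [0,0,0,0,0,-45,0.7],
    [0,0,0,0,0,-30,0.7],
    [0,0,0,0,0,0,0.7],
  ],
)

```text
time_s: 37.85
tcp_pos: [0.5338, 0.102, 0.153]
eef_rot: [-180.0, -0.1, 177.4]
contact_force: [0.1, -1.1, 0.4]
gripper_width: 0.0744
```

```bash
python3 look.py 13
python3 - <<'E'
from h import *
print(delta([.5274,-.3585,.1],177.5))
E
```

```text
37.95 [0.53170103 0.10128328 0.14935532] [-179.88808428   -0.39080011  177.35909219] 0.07445456196007855
(array([-0.0019, -0.0068, -0.0025]), array([ -17.2, -459.4,   50.1]), array([0.5317, 0.1013, 0.1494]), array([-179.89,   -0.39,  177.36]))
```

View pics/s13.png

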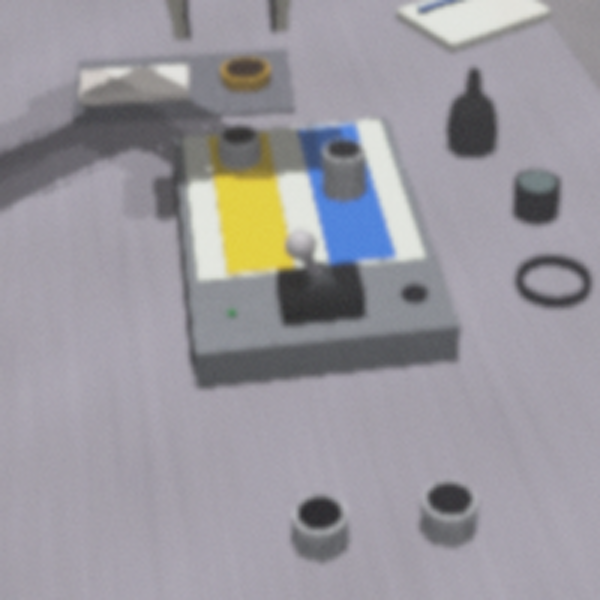

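View pics/t13.png

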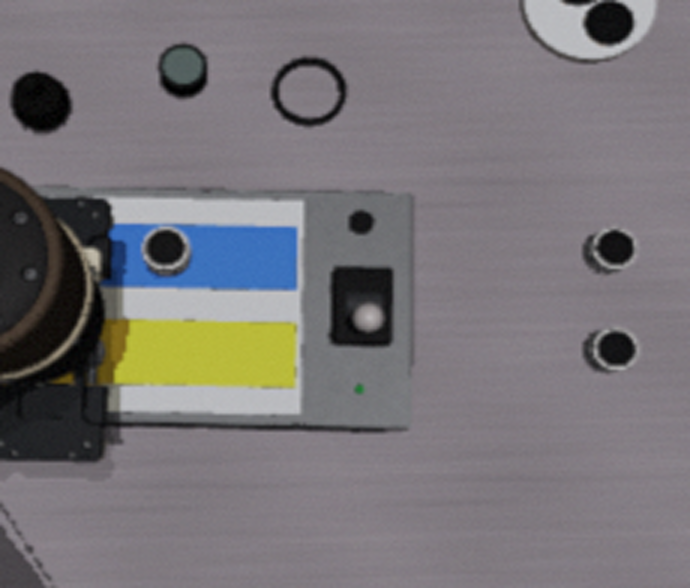

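Emit:
step_arm(
  deltas=[
    [0,0,0,-2,-25,0,0.7],
    [0,0,0,-2,-43,0,0.7],
    [0,0,0,-2,-43,0,0.7],
    [0,0,0,-2,-43,0,0.7],
    [0,0,0,-2,-43,0,0.7],
    [0,0,0,-2,-43,0,0.7],
    [0,0,0,-2,-43,0,0.7],
    [0,0,0,-2,-43,0,0.7],
    [0,0,0,-2,-43,4,0.7],
    [0,0,0,0,-43,4,0.7],
  ],
)

```text
time_s: 38.95
tcp_pos: [0.5238, -0.3211, 0.1265]
eef_rot: [-179.9, -1.6, 177.8]
contact_force: [1.3, 0.0, 0.4]
gripper_width: 0.0745
```

Emit:
step_arm(
  deltas=[
    [0,0,0,0,-15,4,0.7],
    [0,0,0,0,0,0,0.7],
  ],
)

```text
time_s: 39.15
tcp_pos: [0.5196, -0.3405, 0.1171]
eef_rot: [180.0, -2.0, 177.5]
contact_force: [-0.3, 0.6, -0.4]
gripper_width: 0.0746
```

Run:
```python
from h import *
w=r.capture('wrist')[:,:,::-1]; cv2.imwrite("pics/w14.png",w)
s=r.get_state();print(s['joints'],delta([.5274,-.3585,-.02],177.5), proj('wrist',[.5274,-.3585,.028]))
```

```text
[-14.88679005  20.03973907 -11.10057555   0.48146523 -60.86949001
  12.16592447] (array([ 0.0004, -0.0358,  0.0004]), array([-13.5, -18.5, 136.8]), array([ 0.5196, -0.3397,  0.1172]), array([179.98,  -2.05, 177.52])) [246.81095165 168.10626061]
```

View pics/w14.png

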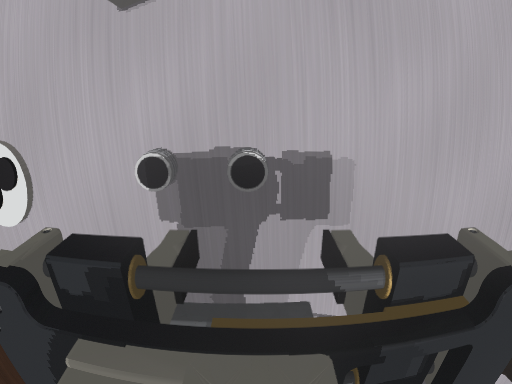

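Emit:
step_arm(
  deltas=[
    [0,-0.018,0,-5,-9,10,0.7],
    [0,-0.014,0,-2,-5,25,0.7],
    [0,0,0,0,-2,30,0.7],
    [0,0,0,0,0,30,0.7],
    [0,0,0,0,0,18,0.7],
    [0,0,0,0,0,6,0.7],
    [0,0,0,0,0,0,0.7],
  ],
)

```text
time_s: 39.9
tcp_pos: [0.5262, -0.3472, -0.0069]
eef_rot: [179.9, -0.2, 177.9]
contact_force: [0.1, 0.9, 0.6]
gripper_width: 0.0745
```

Run:
```python
from h import *
s=r.get_state();print(delta([.527,-.3572,-.02],177.5))
```

```text
(array([ 0.0018, -0.004 ,  0.0077]), array([ -1.2, -10. ,  13. ]), array([ 0.5262, -0.3472, -0.0069]), array([179.89,  -0.23, 177.94]))
```

Emit:
step_arm(
  deltas=[
    [0,0,0,0,-6,5,0.7],
    [0,0,0,0,-3,5,0.7],
    [0,0,0,0,0,2,0.7],
    [0,0,0,0,0,1,0.7],
    [0,0,0,0,0,0,0.7],
  ],
)

```text
time_s: 40.4
tcp_pos: [0.5286, -0.3567, -0.0173]
eef_rot: [180.0, 0.1, 178.0]
contact_force: [-0.9, -0.3, 0.3]
gripper_width: 0.0743
```

Run:
```python
from h import *
s=r.get_state();print(delta([.527,-.3572,-.02],177.5))
```

```text
(array([0.0001, 0.0012, 0.0094]), array([ 1.6, -0.5,  2.7]), array([ 0.5286, -0.3567, -0.0173]), array([1.7999e+02, 7.0000e-02, 1.7804e+02]))
```

Emit:
step_arm(
  deltas=[
    [0,0,0,1,0,2,0.3],
    [0,0,0,0,0,1,-1],
    [0,0,0,0,0,0,-1],
    [0,0,0,0,0,0,-1],
    [0,0,0,0,0,0,-1],
    [0,0,0,0,0,0,-1],
    [0,0,0,0,0,0,-1],
    [0,0,0,0,0,0,-1],
  ],
)

```text
time_s: 41.2
tcp_pos: [0.5278, -0.357, -0.0197]
eef_rot: [-180.0, 0.1, 178.0]
contact_force: [0.8, 0.2, -0.1]
gripper_width: 0.0392
```

Emit:
step_arm(
  deltas=[
    [0,0,0,0,0,-10,-1],
    [0,0,0,0,0,-30,-1],
    [0,0,0,0,0,-40,-1],
    [0,0,0,0,0,-40,-1],
    [0,0,0,0,0,-40,-1],
    [0,0,0,0,0,0,-1],
  ],
)

```text
time_s: 41.8
tcp_pos: [0.5262, -0.3569, 0.1481]
eef_rot: [-180.0, -0.1, 178.0]
contact_force: [0.7, -0.5, 0.3]
gripper_width: 0.0396
```

Run:
```python
from h import *
s=r.get_state();print(s['gripper_width'],delta([.532,.0337,.13],177.5))
```

```text
0.03958936700723205 (array([-0.0001, -0.0011,  0.0092]), array([  7.6, 390.5,  18.1]), array([ 0.5262, -0.3569,  0.1481]), array([-1.7999e+02, -6.0000e-02,  1.7803e+02]))
```

Emit:
step_arm(
  deltas=[
    [0,0,0,0,25,0,-1],
    [0,0,0,1,43,0,-1],
    [0,0,0,1,43,0,-1],
    [0,0,0,1,43,0,-1],
    [0,0,0,1,43,0,-1],
    [0,0,0,1,43,0,-1],
    [0,0,0,1,43,0,-1],
    [0,0,0,1,43,0,-1],
    [0,0,0,1,38,0,-1],
    [0,0,0,0,15,0,-1],
  ],
)

```text
time_s: 42.8
tcp_pos: [0.5315, 0.0333, 0.1544]
eef_rot: [180.0, 0.5, 177.7]
contact_force: [-0.9, -0.2, -0.7]
gripper_width: 0.0394
```

Emit:
step_arm(
  deltas=[
    [0,0,0,0,0,5,-1],
  ],
)

```text
time_s: 42.9
tcp_pos: [0.532, 0.0355, 0.1503]
eef_rot: [179.9, 0.6, 177.9]
contact_force: [-0.1, -0.7, -0.9]
gripper_width: 0.039
```

Run:
```python
from h import *
s=r.get_state();print(s['gripper_width'],delta([.532,.0337,.021],177.5))
```

```text
0.03895657695701776 (array([0.0014, 0.0107, 0.0065]), array([  1.3,  -2. , 129.3]), array([0.532 , 0.0355, 0.1503]), array([179.92,   0.61, 177.87]))
```

Emit:
step_arm(
  deltas=[
    [0,0.005,0,0,-1,15,-1],
    [0,0.005,0,0,0,25,-1],
    [0,0,0,0,0,30,-1],
    [0,0,0,0,0,25,-1],
    [0,0,0,0,0,15,-1],
    [0,0,0,0,0,4,-1],
    [0,0,0,0,0,0,-1],
  ],
)

```text
time_s: 43.6
tcp_pos: [0.5292, 0.028, 0.0275]
eef_rot: [180.0, -0.2, 177.5]
contact_force: [0.7, 0.1, 0.7]
gripper_width: 0.0394
```

Run:
```python
from h import *
s=r.get_state();print(s['gripper_width'],delta([.532,.0337,.021],177.5))
```

```text
0.039380766610350226 (array([ 0.0003, -0.0043,  0.0008]), array([-2.6,  5.8,  6.5]), array([0.5292, 0.028 , 0.0275]), array([179.98,  -0.25, 177.55]))
```

Emit:
step_arm(
  deltas=[
    [0,0,0,-2,4,1,-1],
    [0,0,0,0,2,2,-1],
    [0,0,0,0,0,2,-1],
    [0,0,0,0,0,1,-1],
    [0,0,0,0,0,0,-1],
  ],
)

```text
time_s: 44.1
tcp_pos: [0.5335, 0.0343, 0.0235]
eef_rot: [179.9, -0.0, 177.5]
contact_force: [-0.7, -0.4, -1.0]
gripper_width: 0.0393
```

Emit:
step_arm(
  deltas=[
    [0,0,0,0,0,2,-1],
    [0,0,0,0,0,1,-1],
    [0,0,0,0,0,0.5,-1],
    [0,0,0,0,0,0,-1],
  ],
)

```text
time_s: 44.5
tcp_pos: [0.5338, 0.0346, 0.0203]
eef_rot: [179.9, 0.0, 177.5]
contact_force: [-0.6, 0.9, -0.5]
gripper_width: 0.0393
```

Emit:
step_arm(
  deltas=[
    [0,0,0,0,0,0.5,-1],
    [0,0,0,0,0,0,0.1],
    [0,0,0,0,0,0,0.25],
    [0,0,0,0,0,0,0.25],
    [0,0,0,0,0,0,0.25],
    [0,0,0,0,0,-15,0.25],
    [0,0,0,0,0,-40,0.25],
    [0,0,0,0,0,-45,0.7],
    [0,0,0,0,0,-30,0.7],
    [0,0,0,0,0,0,0.7],
  ],
)

```text
time_s: 45.5
tcp_pos: [0.5329, 0.0335, 0.1536]
eef_rot: [180.0, -0.1, 177.5]
contact_force: [0.2, 0.4, -0.5]
gripper_width: 0.0717
```

```bash
python3 look.py 15
python3 - <<'E'
from h import *
print(delta([.6212,-.3625,.12],177.5))
E
```

```text
45.6 [0.53077836 0.03315088 0.15000258] [-179.94667782   -0.42694501  177.48800086] 0.0740013356444712
(array([-0.0009, -0.0075, -0.0002]), array([-107.9, -391.3,   29.6]), array([0.5308, 0.0332, 0.15  ]), array([-179.95,   -0.43,  177.49]))
```

View pics/s15.png

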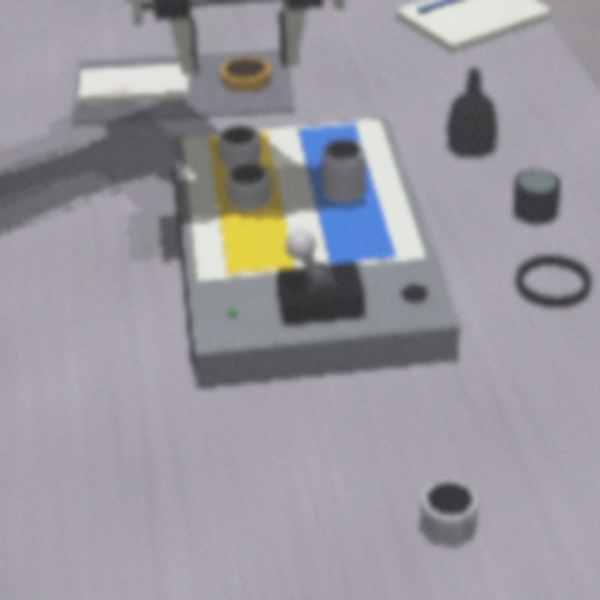

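View pics/t15.png

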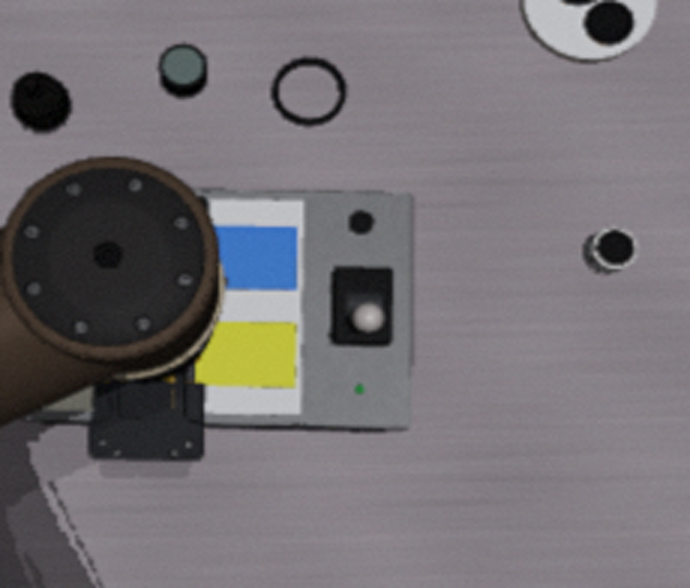

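Emit:
step_arm(
  deltas=[
    [0,0,0,-8,-25,0,0.7],
    [0,0,0,-12,-43,0,0.7],
    [0,0,0,-12,-43,0,0.7],
    [0,0,0,-12,-43,0,0.7],
    [0,0,0,-12,-43,0,0.7],
    [0,0,0,-12,-43,0,0.7],
    [0,0,0,-12,-43,0,0.7],
    [0,0,0,-12,-43,0,0.7],
    [0,0,0,-9,-30,0,0.7],
    [0,0,0,-3,-10,0,0.7],
  ],
)

```text
time_s: 46.6
tcp_pos: [0.6141, -0.3482, 0.1296]
eef_rot: [179.8, -1.8, 177.8]
contact_force: [0.4, 0.1, -0.7]
gripper_width: 0.0744
```

Emit:
step_arm(
  deltas=[
    [0,0,0,0,0,0,0.7],
  ],
)

```text
time_s: 46.7
tcp_pos: [0.613, -0.3494, 0.1269]
eef_rot: [179.8, -2.0, 177.6]
contact_force: [-0.4, -0.8, -0.6]
gripper_width: 0.0744
```

Run:
```python
from h import *
w=r.capture('wrist')[:,:,::-1]; cv2.imwrite("pics/w16.png",w)
s=r.get_state();print(s['joints'],delta([.6212,-.3625,-.02],177.5), proj('wrist',[.6212,-.3625,.028]))
```

```text
[-13.74126541  27.09506423   1.55511437   0.18049821 -66.51676314
  11.31546097] (array([ 0.0042, -0.0358,  0.0026]), array([-14.3, -14.3, 146.2]), array([ 0.6127, -0.3485,  0.1267]), array([179.76,  -2.05, 177.65])) [246.34992592 170.37514541]
```

View pics/w16.png

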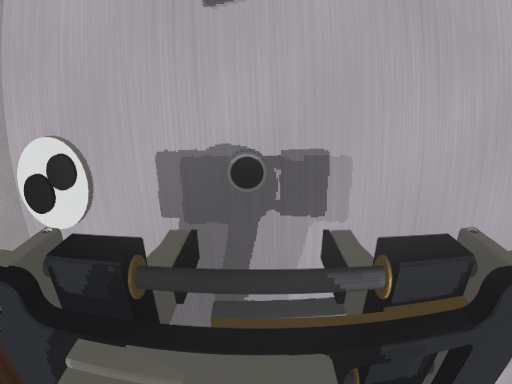

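Emit:
step_arm(
  deltas=[
    [0,-0.018,0,-5,-8,10,0.7],
    [0,-0.014,0,-2,-4,25,0.7],
    [0,0,0,0,-1,30,0.7],
    [0,0,0,0,0,30,0.7],
    [0,0,0,0,0,25,0.7],
    [0,0,0,0,0,8,0.7],
    [0,0,0,0,0,0,0.7],
  ],
)

```text
time_s: 47.45
tcp_pos: [0.6178, -0.3507, -0.0056]
eef_rot: [179.7, -0.2, 178.1]
contact_force: [0.2, 0.7, 0.9]
gripper_width: 0.0747
```

Run:
```python
from h import *
s=r.get_state();print(delta([.621,-.3622,-.02],177.5))
```

```text
(array([ 0.0059, -0.0031,  0.0107]), array([ -3.6, -11.5,  14.3]), array([ 0.6178, -0.3507, -0.0056]), array([179.66,  -0.18, 178.12]))
```

Emit:
step_arm(
  deltas=[
    [0.003,0,0,-2,-7,5,0.7],
    [0.003,0,0,-1,-3,5,0.7],
    [0,0,0,0,0,2,0.7],
    [0,0,0,0,0,1,0.7],
    [0,0,0,0,0,0,0.7],
  ],
)

```text
time_s: 47.95
tcp_pos: [0.6237, -0.3615, -0.0147]
eef_rot: [-179.8, 0.2, 178.2]
contact_force: [-0.1, 0.5, 0.6]
gripper_width: 0.0745
```

Run:
```python
from h import *
s=r.get_state();print(delta([.621,-.3622,-.02],177.5))
```

```text
(array([-0.0027,  0.003 ,  0.0127]), array([ 2.7, -0.8,  5.3]), array([ 0.6237, -0.3615, -0.0147]), array([-1.7984e+02,  1.7000e-01,  1.7823e+02]))
```

Emit:
step_arm(
  deltas=[
    [0,0,0,2,-1,3,0.4],
    [0,0,0,0,0,2,0.1],
    [0,0,0,0,0,1,-1],
    [0,0,0,0,0,0,-1],
    [0,0,0,0,0,0,-1],
    [0,0,0,0,0,0,-1],
    [0,0,0,0,0,0,-1],
    [0,0,0,0,0,0,-1],
  ],
)

```text
time_s: 48.75
tcp_pos: [0.6218, -0.3629, -0.0203]
eef_rot: [-179.8, 0.2, 178.2]
contact_force: [0.3, -0.1, 0.1]
gripper_width: 0.0391
```

Emit:
step_arm(
  deltas=[
    [0,0,0,0,0,-10,-1],
    [0,0,0,0,0,-30,-1],
    [0,0,0,0,0,-40,-1],
    [0,0,0,0,0,-40,-1],
    [0,0,0,0,0,-40,-1],
    [0,0,0,0,0,0,-1],
  ],
)

```text
time_s: 49.35
tcp_pos: [0.6201, -0.3623, 0.1473]
eef_rot: [-179.8, 0.1, 178.2]
contact_force: [0.6, 0.5, -0.2]
gripper_width: 0.0394
```

Run:
```python
from h import *
s=r.get_state();print(s['gripper_width'],delta([.529,-.0362,.13],177.5))
```

```text
0.03935911477563221 (array([-0.003 ,  0.0009,  0.0124]), array([101.2, 323.2,  16.2]), array([ 0.6201, -0.3623,  0.1473]), array([-1.7983e+02,  5.0000e-02,  1.7821e+02]))
```

Emit:
step_arm(
  deltas=[
    [0,0,0,8,25,0,-1],
    [0,0,0,13,43,0,-1],
    [0,0,0,13,43,0,-1],
    [0,0,0,13,43,0,-1],
    [0,0,0,13,43,0,-1],
    [0,0,0,13,43,0,-1],
    [0,0,0,13,43,0,-1],
    [0,0,0,8,25,0,-1],
    [0,0,0,2,6,0,-1],
    [0,0,0,0,0,0,-1],
  ],
)

```text
time_s: 50.35
tcp_pos: [0.5325, -0.0357, 0.1538]
eef_rot: [-179.9, 0.9, 178.1]
contact_force: [-0.1, 0.2, -0.9]
gripper_width: 0.0396
```

Run:
```python
from h import *
s=r.get_state();print(s['gripper_width'],delta([.529,-.0362,.021],177.5))
```

```text
0.03958795076618197 (array([-0.0023,  0.015 ,  0.011 ]), array([  5.5,  -0.3, 132.8]), array([ 0.5325, -0.0357,  0.1538]), array([-179.86,    0.86,  178.13]))
```

Emit:
step_arm(
  deltas=[
    [0,0.007,0,1,1,15,-1],
    [0,0.007,0,0,1,25,-1],
    [0,0,0,0,1,30,-1],
    [0,0,0,0,1,25,-1],
    [0,0,0,0,1,15,-1],
    [0,0,0,0,0,6,-1],
    [0,0,0,0,0,0,-1],
  ],
)

```text
time_s: 51.05
tcp_pos: [0.5333, -0.0375, 0.0307]
eef_rot: [-179.8, -0.0, 177.7]
contact_force: [-0.3, -0.2, -0.8]
gripper_width: 0.039
```

Run:
```python
from h import *
s=r.get_state();print(s['gripper_width'],delta([.529,-.0362,.021],177.5))
```

```text
0.03903357029928419 (array([-0.003 , -0.0005,  0.0032]), array([4.4, 1.2, 9.7]), array([ 0.5333, -0.0375,  0.0307]), array([-1.7983e+02, -3.0000e-02,  1.7768e+02]))
```

Emit:
step_arm(
  deltas=[
    [0,0,0,3,1,3,-1],
    [0,0,0,1,0,3,-1],
    [0,0,0,0,0,2,-1],
    [0,0,0,0,0,1,-1],
    [0,0,0,0,0,0,-1],
  ],
)

```text
time_s: 51.55
tcp_pos: [0.5309, -0.037, 0.0232]
eef_rot: [-179.9, 0.2, 177.6]
contact_force: [-0.0, 0.2, -0.7]
gripper_width: 0.039
```

Emit:
step_arm(
  deltas=[
    [0,0,0,0,0,2,-1],
    [0,0,0,0,0,1,-1],
    [0,0,0,0,0,0.5,-1],
    [0,0,0,0,0,0,-1],
  ],
)

```text
time_s: 51.95
tcp_pos: [0.5316, -0.0366, 0.0202]
eef_rot: [-179.9, 0.3, 177.7]
contact_force: [0.1, -0.0, -0.9]
gripper_width: 0.0391
```

Emit:
step_arm(
  deltas=[
    [0,0,0,0,0,0.5,-1],
    [0,0,0,0,0,0,0.1],
    [0,0,0,0,0,0,0.25],
    [0,0,0,0,0,0,0.25],
    [0,0,0,0,0,0,0.25],
    [0,0,0,0,0,-15,0.25],
    [0,0,0,0,0,-40,0.25],
    [0,0,0,0,0,-45,0.25],
    [0,0,0,0,0,-30,0.25],
    [0,0,0,0,0,0,0.25],
  ],
)

```text
time_s: 52.95
tcp_pos: [0.5302, -0.0369, 0.1536]
eef_rot: [-179.8, 0.1, 177.7]
contact_force: [0.8, 0.5, 0.6]
gripper_width: 0.0545
```

```bash
python3 look.py 17
python3 - <<'E'
from h import *
w=r.capture('wrist')[:,:,::-1]; cv2.imwrite("pics/w17.png",w)
E
```

```text
53.05 [ 0.5280862  -0.03707546  0.14999377] [-179.78163572   -0.19585311  177.61873584] 0.054249316278725666
```

View pics/s17.png

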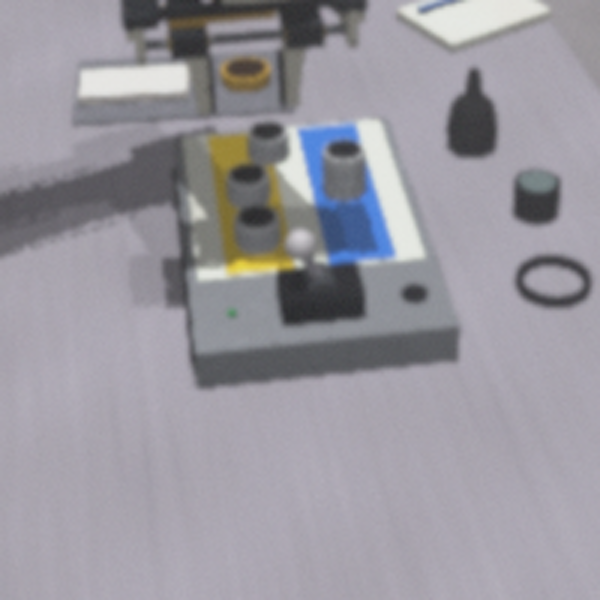

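View pics/w17.png

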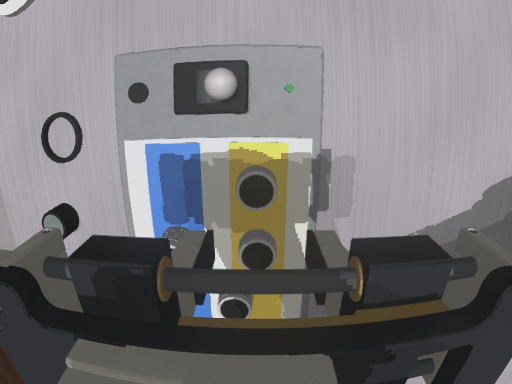

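```bash
python3 - <<'E'
from h import *
f=lambda u,v,z: onz('side',150+(u+.5)/3-.5,130+(v+.5)/3-.5,z)[:2].round(4)
print(f(267,130,.068),f(247,174,.068),f(257,215,.068),f(344,149,.086))
for p,z in [((235,307),.068),((257,255),.068),((256,191),.068)]: print(onz('wrist',*p,z))
print(delta([.5555,.1,.12],177.5))
E
python3 - <<'E'
import cv2
w=cv2.imread('pics/s17.png'); cv2.imwrite('pics/s17z.png',cv2.resize(w[100:280,170:420],None,fx=3,fy=3))
E
```

```text
[0.5631 0.105 ] [0.533  0.0319] [ 0.5323 -0.0358] [0.6236 0.0268]
[0.56052887 0.10259331 0.068     ]
[0.53197763 0.03364353 0.068     ]
[ 0.52979345 -0.03566962  0.068     ]
(array([-0.0044, -0.0057,  0.0019]), array([-22.6, 138.4,  28. ]), array([ 0.5273, -0.0372,  0.1488]), array([-179.75,   -0.33,  177.61]))
```

View pics/s17z.png

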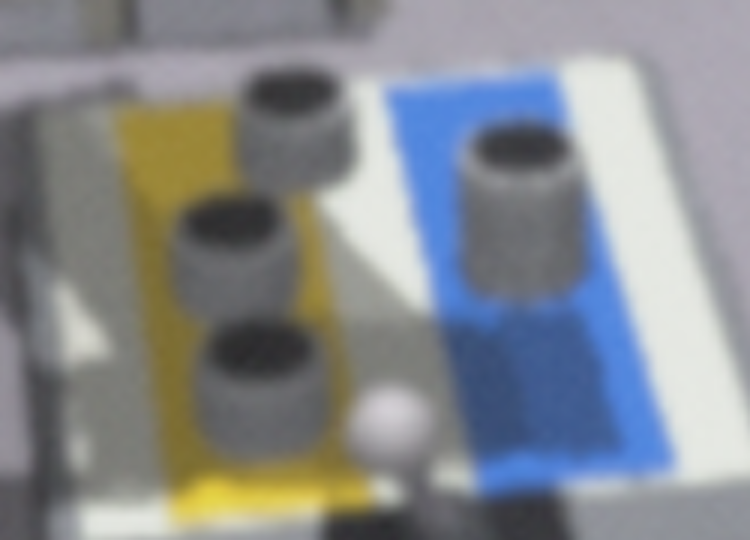

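Emit:
step_arm(
  deltas=[
    [0,0,0,-8,25,0,0.6],
    [0,0,0,-9,40,0,0.6],
    [0,0,0,-9,40,0,0.6],
    [0,0,0,-4,20,0,0.6],
    [0,0,0,0,5,0,0.6],
    [0,0,0,0,0,0,0.6],
  ],
)

```text
time_s: 53.7
tcp_pos: [0.5584, 0.0934, 0.1382]
eef_rot: [-179.4, -1.2, 177.4]
contact_force: [0.0, -0.7, -0.2]
gripper_width: 0.07
```

Run:
```python
from h import *
w=r.capture('wrist')[:,:,::-1]; cv2.imwrite("pics/w18.png",w)
s=r.get_state();print(s['gripper_width'],delta([.5615,.1035,.021],177.5),proj('wrist',[.5615,.1035,.068]))
```

```text
0.0701663631566553 (array([-0.0106, -0.0204, -0.0019]), array([ -5.2,  12. , 116.8]), array([0.5582, 0.0929, 0.138 ]), array([-179.39,   -1.17,  177.39])) [254.52030873 204.24835875]
```

View pics/w18.png

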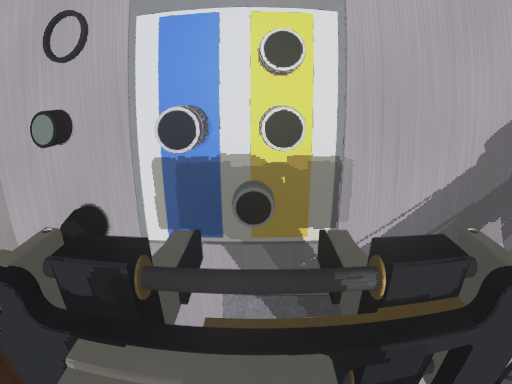

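Emit:
step_arm(
  deltas=[
    [-0.005,-0.01,0,-2,7,10,0.6],
    [-0.005,-0.008,0,-1,5,25,0.6],
    [0,0,0,0,1,30,0.6],
    [0,0,0,0,1,22,0.6],
    [0,0,0,0,1,10,0.6],
    [0,0,0,0,0,4,0.6],
    [0,0,0,0,0,0,0.6],
  ],
)

```text
time_s: 54.45
tcp_pos: [0.5597, 0.1005, 0.0333]
eef_rot: [-179.9, -0.2, 177.0]
contact_force: [-0.2, -0.6, -0.6]
gripper_width: 0.0702
```

Run:
```python
from h import *
s=r.get_state();print(s['gripper_width'],delta([.5615,.1035,.020],177.5))
```

```text
0.07020146323109824 (array([-0.0017, -0.003 , -0.008 ]), array([-1.7,  3.1, 13.3]), array([0.5597, 0.1005, 0.0333]), array([-1.7990e+02, -1.7000e-01,  1.7704e+02]))
```

Emit:
step_arm(
  deltas=[
    [0,0,0,-1,2,5,0.6],
    [0,0,0,0,1,4,0.6],
    [0,0,0,0,0,3,0.4],
    [0,0,0,0,0,1,0.1],
    [0,0,0,0,0,1,-1],
    [0,0,0,0,0,0,-1],
    [0,0,0,0,0,0,-1],
    [0,0,0,0,0,0,-1],
    [0,0,0,0,0,0,-1],
    [0,0,0,0,0,0,-1],
  ],
)

```text
time_s: 55.45
tcp_pos: [0.563, 0.1044, 0.0216]
eef_rot: [179.9, 0.1, 177.1]
contact_force: [0.0, -0.0, -1.8]
gripper_width: 0.0391
```

Run:
```python
from h import *
s=r.get_state();print(s['gripper_width'],delta([.535,.1036,.0203],177.5))
```

```text
0.03905562633784007 (array([ 0.0009,  0.0019, -0.0077]), array([27.9, -2.2,  1.2]), array([0.563 , 0.1044, 0.0216]), array([1.7995e+02, 1.1000e-01, 1.7706e+02]))
```

Gripped at z 0.0216. Lift a little, shift 28 mm toward −x, lower and release.

Emit:
step_arm(
  deltas=[
    [0,0,0,0,0,-8,-1],
    [0,0,0,0,0,-6,-1],
    [0,0,0,10,-1,0,-1],
    [0,0,0,12,-1,0,-1],
    [0,0,0,4,0,0,-1],
    [0,0,0,0,0,0,-1],
    [0,0,0,0,0,0,-1],
  ],
)

```text
time_s: 56.15
tcp_pos: [0.5338, 0.1035, 0.0373]
eef_rot: [179.9, 0.1, 177.1]
contact_force: [0.7, -1.0, -1.1]
gripper_width: 0.0389
```

Run:
```python
from h import *
s=r.get_state();print(s['gripper_width'],delta([.535,.1036,.0216],177.5))
```

```text
0.03886893454811366 (array([ 0.0014,  0.0022, -0.0077]), array([-1.1,  0.1, 15.7]), array([0.5338, 0.1035, 0.0373]), array([1.7992e+02, 1.2000e-01, 1.7706e+02]))
```

Emit:
step_arm(
  deltas=[
    [0,0,0,-1,0,5,-1],
    [0,0,0,0,0,4,-1],
    [0,0,0,0,0,3,-1],
    [0,0,0,0,0,2,-1],
    [0,0,0,0,0,1,-1],
    [0,0,0,0,0,0,-1],
  ],
)

```text
time_s: 56.75
tcp_pos: [0.5357, 0.1037, 0.0216]
eef_rot: [180.0, 0.1, 177.1]
contact_force: [-0.9, -0.0, -0.9]
gripper_width: 0.0394
```

Emit:
step_arm(
  deltas=[
    [0,0,0,0,0,0.3,-1],
    [0,0,0,0,0,0,0.1],
    [0,0,0,0,0,0,0.25],
    [0,0,0,0,0,0,0.25],
    [0,0,0,0,0,0,0.25],
    [0,0,0,0,0,-15,0.25],
    [0,0,0,0,0,-40,0.25],
    [0,0,0,0,0,-45,0.25],
    [0,0,0,0,0,-30,-0.5],
    [0,0,0,0,0,-10,-1],
  ],
)

```text
time_s: 57.75
tcp_pos: [0.5339, 0.1023, 0.1628]
eef_rot: [-179.8, -0.2, 177.1]
contact_force: [0.3, -0.0, 0.5]
gripper_width: 0.0441
```

```bash
python3 look.py 19
python3 - <<'E'
from h import *
w=r.capture('wrist')[:,:,::-1]; cv2.imwrite("pics/w19.png",w)
print(r.get_state()['contact_force'],delta([.50,-.1378,.16],177.5))
E
```

```text
57.85 [0.53354243 0.10226165 0.1612863 ] [-179.78941343   -0.29317168  177.04125075] 0.03614038197992887
[ 0.36627793 -0.31846916 -1.09360971] (array([-0.0047, -0.0077, -0.0083]), array([  20. , -241.1,    0.8]), array([0.5325, 0.1019, 0.1595]), array([-179.73,   -0.44,  177.02]))
```

View pics/s19.png

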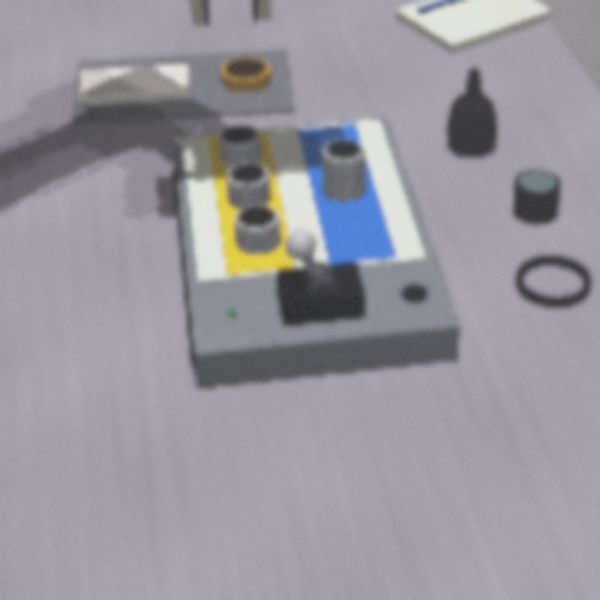

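View pics/w19.png

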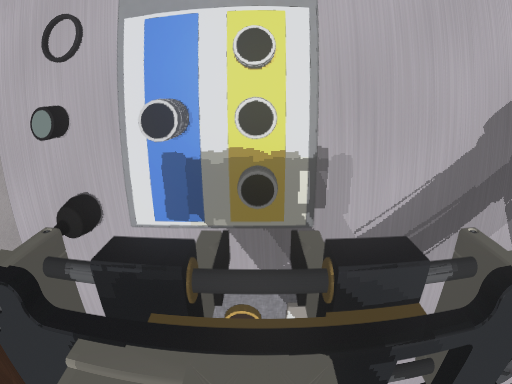

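Emit:
step_arm(
  deltas=[
    [0,0,0,3,-25,0,-1],
    [0,0,0,5,-40,0,-1],
    [0,0,0,5,-40,0,-1],
    [0,0,0,5,-40,0,-1],
    [0,0,0,5,-40,0,-1],
    [0,0,0,4,-30,0,-1],
    [0,0,0,2,-15,0,-1],
    [0,0,0,0,0,0,-1],
  ],
)

```text
time_s: 58.7
tcp_pos: [0.4814, -0.1342, 0.1459]
eef_rot: [-179.5, -1.8, 177.1]
contact_force: [0.6, 0.0, -0.8]
gripper_width: 0.0004
```

Run:
```python
from h import *
print(delta([.49,-.1365,.068],177.5))
```

```text
(array([-0.0086, -0.0313, -0.0071]), array([-11.2,  -1.1,  77.6]), array([ 0.4814, -0.1342,  0.1459]), array([-179.5 ,   -1.79,  177.08]))
```

Emit:
step_arm(
  deltas=[
    [-0.004,-0.015,0,-4,-1,10,-1],
    [-0.004,-0.012,0,-2,-1,20,-1],
    [0,0,0,0,0,25,-1],
    [0,0,0,0,0,15,-1],
    [0,0,0,0,0,4,-1],
    [0,0,0,0,0,0,-1],
  ],
)

```text
time_s: 59.3
tcp_pos: [0.4821, -0.1351, 0.0621]
eef_rot: [-180.0, -0.8, 177.0]
contact_force: [-0.5, -0.4, -0.0]
gripper_width: 0.0005
```

Run:
```python
from h import *
print(delta([.49,-.1365,.068],177.5))
w=r.capture('wrist')[:,:,::-1]; cv2.imwrite("pics/w20.png",w)
s=r.capture('side')[:,:,::-1]; cv2.imwrite('pics/s20.png',cv2.resize(s[150:270,180:320],None,fx=5,fy=5,interpolation=cv2.INTER_CUBIC))
```

```text
(array([-0.0007, -0.0146, -0.0091]), array([-7.9, -1. , -6. ]), array([ 0.4821, -0.1351,  0.0621]), array([-179.96,   -0.84,  176.98]))
```

View pics/s20.png

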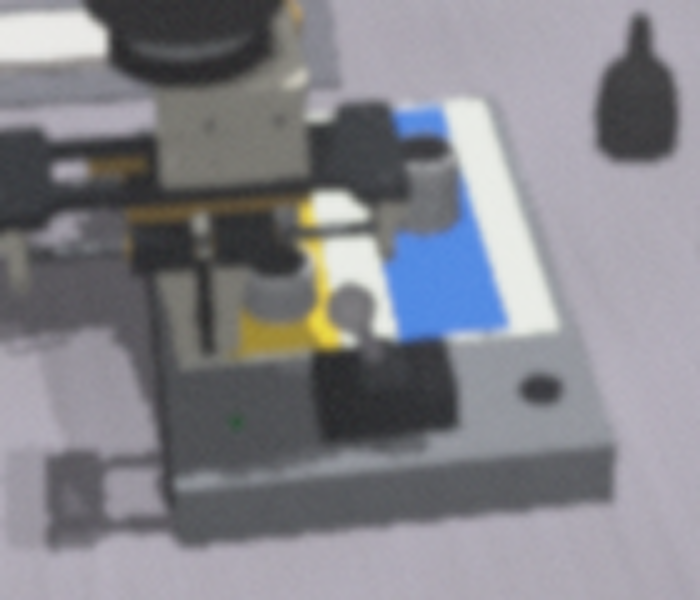

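View pics/w20.png

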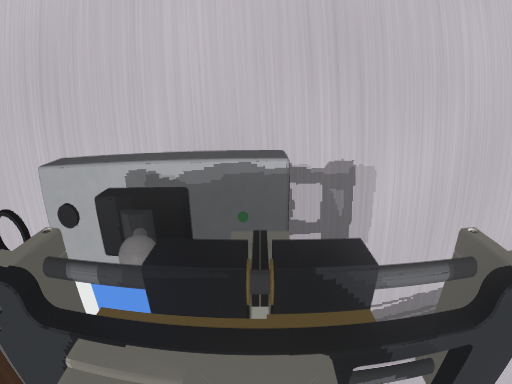

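Emit:
step_arm(
  deltas=[
    [0,-0.01,0,-8,-1,-4,-1],
    [0,0,0,-10,0,-1,-1],
    [0,0,0,-10,0,0,-1],
    [0,0,0,-5,0,0,-1],
    [0,0,0,0,0,0,-1],
  ],
)

```text
time_s: 59.9
tcp_pos: [0.522, -0.1379, 0.0717]
eef_rot: [-180.0, 0.3, 177.0]
contact_force: [0.2, 0.3, -0.3]
gripper_width: 0.0004
```

Run:
```python
from h import *
print(delta([.55,-.1375,.066],177.5))
```

```text
(array([-0.0003,  0.0046, -0.008 ]), array([-27.9,   1.8,   5.8]), array([ 0.522 , -0.1379,  0.0717]), array([-179.98,    0.26,  177.04]))
```

Emit:
step_arm(
  deltas=[
    [0,0,0,-6,0,3,-1],
    [0,0,0,-7,0,2,-1],
    [0,0,0,-7,0,0,-1],
    [0,0,0,-4,0,0,-1],
    [0,0,0,0,0,0,-1],
  ],
)

```text
time_s: 60.4
tcp_pos: [0.546, -0.1396, 0.0656]
eef_rot: [-180.0, 0.0, 177.0]
contact_force: [-0.4, -1.2, 0.9]
gripper_width: 0.0004
```

Run:
```python
from h import *
print(delta([.555,-.1375,.066],177.5))
s=r.capture('side')[:,:,::-1]; cv2.imwrite('pics/s21.png',cv2.resize(s[150:270,180:320],None,fx=5,fy=5,interpolation=cv2.INTER_CUBIC))
```

```text
(array([-0.0006,  0.0005, -0.0087]), array([-8.9,  2.5, -0.4]), array([ 0.546 , -0.1396,  0.0656]), array([-1.7997e+02,  3.0000e-02,  1.7700e+02]))
```

View pics/s21.png

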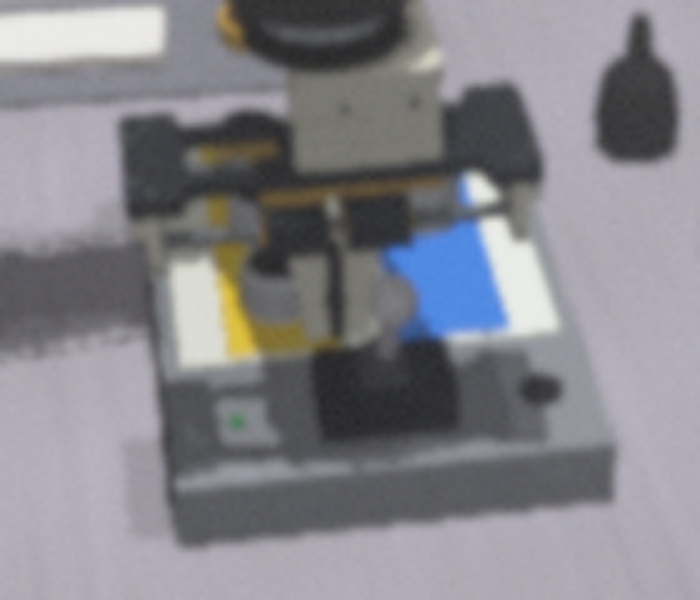

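Emit:
step_arm(
  deltas=[
    [0,0,0,-5,1,0,-1],
    [0,0,0,-6,1,0,-1],
    [0,0,0,-3,0,0,-1],
    [0,0,0,0,0,0,-1],
  ],
)

```text
time_s: 60.85
tcp_pos: [0.5602, -0.1383, 0.0651]
eef_rot: [-180.0, -0.0, 177.0]
contact_force: [-1.2, -0.8, -0.0]
gripper_width: 0.0007
```

Emit:
step_arm(
  deltas=[
    [0,0,0,-3,0,0,-1],
    [0,0,0,0,0,0,-1],
  ],
)

```text
time_s: 61.05
tcp_pos: [0.5626, -0.1384, 0.0648]
eef_rot: [-180.0, -0.1, 177.0]
contact_force: [-1.9, -0.2, 0.9]
gripper_width: 0.0004
```

Emit:
step_arm(
  deltas=[
    [0,0,0,-3,0,0,-1],
    [0,0,0,0,0,0,-1],
  ],
)

```text
time_s: 61.25
tcp_pos: [0.5623, -0.1386, 0.0646]
eef_rot: [-180.0, -0.5, 176.9]
contact_force: [-1.3, -0.7, 0.5]
gripper_width: 0.0004
```

Run:
```python
from h import *
s=r.capture('side')[:,:,::-1]; cv2.imwrite('pics/s22.png',cv2.resize(s[150:270,180:320],None,fx=5,fy=5,interpolation=cv2.INTER_CUBIC))
for q in (0,.1,.65,.85,1.0):
    a=q-.5; p=np.array([.045*np.sin(a),-.125,.062+.045*np.cos(a)]); y=np.radians(-2.55)
    w=[.575+p[0]*np.cos(y)-p[1]*np.sin(y),-.0133+p[0]*np.sin(y)+p[1]*np.cos(y),p[2]]
    print(q,np.round(w,4),(proj('side',w)-[180,150])*5)
```

```text
0 [ 0.5479 -0.1372  0.1015] [335.65263002 312.0648785 ]
0.1 [ 0.5519 -0.1374  0.1034] [343.73793194 308.0025758 ]
0.65 [ 0.5762 -0.1385  0.1065] [392.66722948 298.0307036 ]
0.85 [ 0.5849 -0.1389  0.1043] [410.3191276 299.9545439]
1.0 [ 0.591  -0.1391  0.1015] [422.76917332 303.31019624]
```

View pics/s22.png

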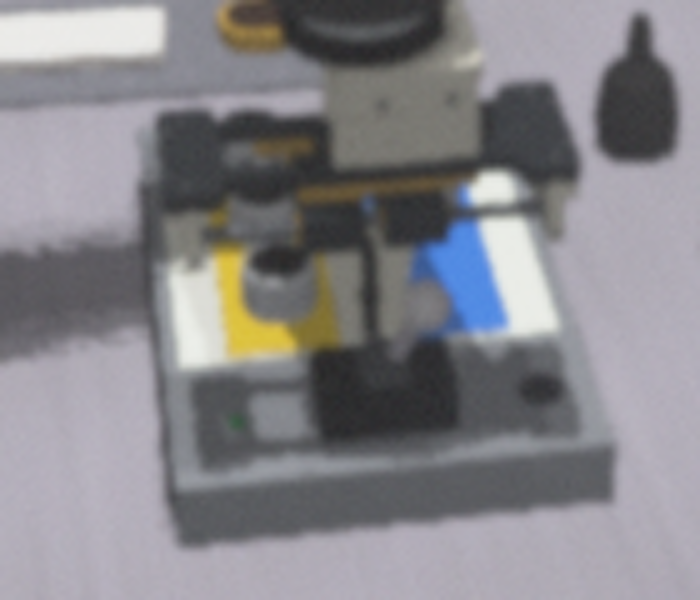

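Emit:
step_arm(
  deltas=[
    [0,0,0,10,0,0,-1],
    [0,0,0,20,0,0,-1],
    [0,0,0,25,0,0,-1],
    [0,0,0,10,0,-10,-1],
    [0,0,0,0,0,-40,-1],
    [0,0,0,0,0,-40,-1],
    [0,0,0,0,0,-30,-1],
    [0,0,0,0,-30,0,-1],
    [0,0,0,0,-40,0,-1],
    [0,0,0,0,-40,0,-1],
  ],
)

```text
time_s: 62.3
tcp_pos: [0.4969, -0.2444, 0.1993]
eef_rot: [-179.9, 1.0, 177.5]
contact_force: [1.1, -0.6, 0.7]
gripper_width: 0.0005
```

Emit:
step_arm(
  deltas=[
    [0,0,0,0,-40,0,-1],
    [0,0,0,0,-40,0,-1],
    [0,0,0,0,-30,0,-1],
    [0,0,0,0,0,0,-1],
  ],
)

```text
time_s: 62.7
tcp_pos: [0.4942, -0.3635, 0.2051]
eef_rot: [-179.6, 1.6, 177.5]
contact_force: [-1.1, 1.0, -0.8]
gripper_width: 0.0003
```

Run:
```python
from h import *
s=r.capture('side')[:,:,::-1]; cv2.imwrite('pics/s23.png',cv2.resize(s[130:270,150:350],None,fx=4,fy=4,interpolation=cv2.INTER_CUBIC))
t=r.capture('top')[:,:,::-1]; cv2.imwrite('pics/t23.png',cv2.resize(t[90:300,90:350],None,fx=2.8,fy=2.8,interpolation=cv2.INTER_CUBIC))
print(r.get_state()['tcp_pos'])
```

```text
[ 0.49426551 -0.36101042  0.20509929]
```

View pics/s23.png

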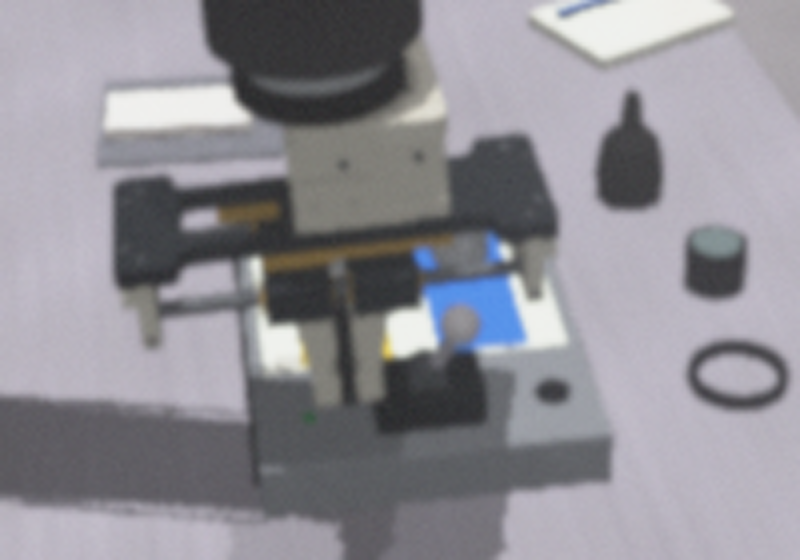

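View pics/t23.png

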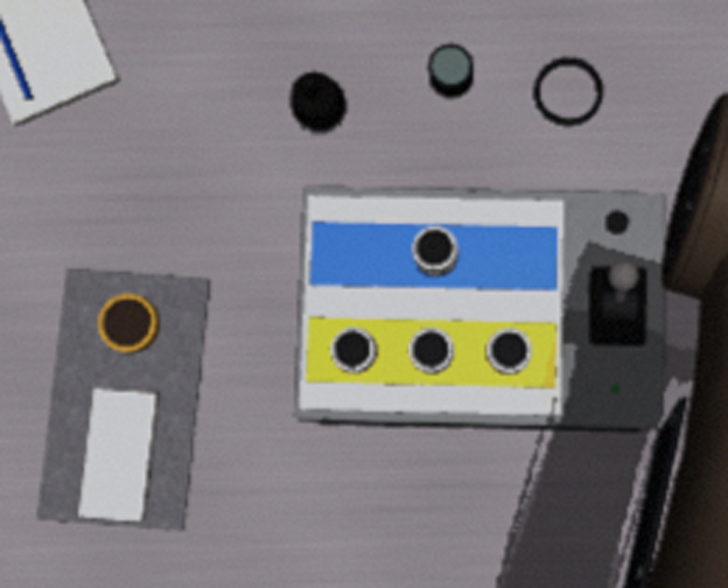

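Run:
```python
from h import *
f=lambda u,v,z: onz('top',90+(u+.5)/2.8-.5,90+(v+.5)/2.8-.5,z)[:2]
y=np.radians(-2.55)
for n,u,v,z,b in [('long',434,248,.086,(.6217,.0294)),('s',354,349,.068,(.532,.0337)),('s',432,350,.068,(.532,.0337)),('s',509,351,.068,(.532,.0337))]:
    d=f(u,v,z)-b; print(n,np.round([d[0]*np.cos(y)+d[1]*np.sin(y),-d[0]*np.sin(y)+d[1]*np.cos(y)],4))
print(f(622,276,.1015), f(127,323,.019),f(118,455,.015))
s=r.get_state();print(s['time_s'],s['contact_force'],np.abs(s['qd']).max())
r.close_job()
```

```text
long [ 0.0001 -0.002 ]
s [-0.0008  0.0685]
s [-0.0003 -0.0019]
s [ 0.0001 -0.0712]
[ 0.58990251 -0.13785188] [0.56819128 0.32237373] [0.44451026 0.33040495]
62.8 [ 0.69812139  0.99488026 -0.36020064] 1.8995497832241237
the job is handed in; nothing more can be done
```

The job is done and handed in at about 63 s of the 210 s allowed; the interface reports no verdict.

- **Mat:** I moved the optical flat and the tile from the light box to the felt mat. They lie side by side, with the tile about 54 mm and the flat about 70 mm from the mat's centre along its length, well inside its edges.
- **Tubes:** Four tubes were present: one long, now in the blue band, and three short, now in the yellow band. In the last top view each tube's centre was within about 1 mm of its band's centre line and within 71 mm of its middle.
- **Switch:** I flipped it only after all the tubes were in place. In the last side view the ball sat within a pixel of its fully-on position (about 1.0 rad), and in the top view within about 1 mm of it.
- **Other items:** The step ring, blower and loupe were not touched. The gripper was clear of everything at the end.

Two things went differently from plan:
- **Tip height:** The actual fingertips sit about 30 mm behind the reported TCP. My first two tries at gripping the flat therefore closed above it without moving it. I measured the offset from the wrist and side images and used it from then on.
- **Knocked tube:** One short tube was knocked about 27 mm out of the yellow band while I was placing another. I picked it up and put it back.

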